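# Pack the grind gauge into the ink-test kit tray

### The job

Pack the grind gauge away in the ink-test kit tray: lay the steel gauge block, grooved face up, fully down on the floor of the long arm of the cross-shaped pocket, and then lay its scraper, grip up, flat on top of the block and across it, in the short arm of the cross. Both are precision-ground, so set them down gently instead of letting them drop into the tray, and leave everything else on the bench and in the tray where it is.

Things in the scene. Friction and masses are not known exactly. Their poses are not given: they have to be found in the camera images.
- tray: Kit tray: light grey shell, dark blue insert, yellow pocket floors, fixed to the bench, 30 mm high at the rim (insert top 28 mm). Origin: on the bench under the centre of its cross-shaped pocket; x along the pocket's long arm, y along the short arm, z up. Reaches x -0.106 to 0.184, y -0.082 to 0.082. Small pockets at x = 0.137 hold the wheel gauge (y = -0.038) and the loupe (y = 0.038).
- pocket (a point): Centre of the empty cross-shaped pocket, on its floor, 4 mm above the bench; axes as the tray's. Long arm 148 mm (x) by 48 mm, short arm 120 mm (y) by 48 mm, both with the same flat floor, 24 mm below the insert's top; a 45 degree lead-in of 4 mm runs round the top edge. Gripper fingers may go into either arm.
- gauge_block: Grind gauge block: plain bright steel bar 140 mm long (x), 40 mm wide (y), 13 mm thick (z), about 0.56 kg, two long darker grooves and tick marks on its upper face. Lies flat on the bench, grooves up, at any yaw. Origin: centre of its underside, z up. Either way round in the pocket's long arm, with 4 mm play on every side.
- scraper: Scraper: steel blade 112 mm long (x), 40 mm wide (y), 6 mm thick, black grip on top 64 mm long (x), 16 mm wide (y), from 6 to 21 mm above the underside; about 0.2 kg. Lies flat on the bench, grip up, at any yaw. Origin: centre of its underside, z up. Packed (either way round): length along the tray's y, underside on the block, 17 mm above the bench, 4 mm play on every side.
- scraper_grip (a point): Middle of the scraper's black grip, 13.5 mm above the blade's underside; grip it across its 16 mm width (the scraper's y).
- loupe: Bystander: folded dark steel magnifier, 42 x 42 x 28 mm, already packed in its pocket of the tray. Origin: centre of its underside.
- wheel_gauge: Bystander: steel wheel gauge, a disc of 50 mm diameter, 12 mm thick, with a black boss on top (28 mm high in all), already packed in its pocket of the tray. Origin: centre of its underside.
- ink_knife_red: Bystander: ink knife with a red handle lying on the right (-y) of the bench, 243 mm long along its x, 42 mm wide, 14 mm high. Origin: where the handle meets the blade, on the bench.
- ink_knife_yellow: Bystander: ink knife with a yellow handle lying on the left (+y) of the bench, sizes as the red one.
- ink_tin: Bystander: closed grey ink tin with a red spot on its lid, 83 mm diameter, 55 mm high. Origin: centre of its underside.
- jar: Bystander: amber glass jar with a white cap, 60 mm diameter, 60 mm high. Origin: centre of its underside.
- tin_lid: Bystander: loose aluminium tin lid, 88 mm diameter, 9 mm high, lying on the left (+y) of the bench. Origin: centre of its underside.
Things that resemble listed ones, but are neither listed nor needed, are in the scene too. Leave any orange or yellow look-alike of the scraper alone.

How it is judged:
By the outcome, as a careful person would: the job done as asked, in the order asked, and still so for the second after the job is handed in, with the robot touching nothing.
It also fails if it takes over 59 s, if anything falls off the work surface, if the arm or the gripper's body presses on something with over 40 N, if the wrist force passes 120 N, or if a joint passes its speed limit or range.

### The arm

A 6-joint arm with a two-finger parallel gripper is mounted at the origin on the work surface. World frame = base frame: x ahead of the robot, y to its left, z up, the work surface at z = 0. Lengths are in mm, angles in degrees, forces in N, time in s.
With the tool pointing down it reaches from about 350 to 850 mm from the base axis. Payload 8.1 kg.
Tool frame: the origin (TCP) lies on the mounting face of the last link; the fingertips stand 173 mm ahead of it and the grasp point (between the pads) lies 155 mm ahead of it; z points along the fingers, y is the direction in which the jaws open and shut (so a half turn about z gives the same grasp; the last joint's range is limited). The gripper opens to 85 mm and grips with 20 to 120 N. Pads are 22 mm wide; open, the fingers measure 114 mm over their backs; the gripper's body (76 mm by 85 mm) begins 54 mm behind the grasp point. The pads swing forward as they close: fully open they stand 13 mm farther back than shut.
Start: joints at [70.508, 7.471, 85.268, -0, 87.261, -4.893], TCP at [151.209, 580.64, 404.692] pointing down, gripper open.
Joint ranges: [-169.43, 169.43], [-51.17, 129.36], [1.28, 143.12], [-76.62, 256.62], [0, 156.53], [-152.29, 152.29]. Speed limits (degrees/s): [136.94, 136.94, 159.86, 180, 180, 180].

### API

Orientations are given as [roll, pitch, yaw] about the fixed x, y, z axes, in that order (R = Rz(yaw) Ry(pitch) Rx(roll)).
In Python, from bench import * gives the robot as it stands.
- The arm moves only by the tool arm_command, never from a script. Its argument "plan" is a list of rows, each an object of numbers: "jaw": the closure, from 0 (fully open) to 1 (shut); "dx", "dy", "dz": the shift along the tool's x, y, z in mm; "wx", "wy", "wz": the turn, a rotation vector about the tool's x, y, z in rad. A call has 1 to 12 rows; each row is the pose to reach, as a shift and turn from the pose commanded when the call began, along the tool's axes at that moment; what a row does not reach only later rows make up. A row lasts 1/10 s, in which the tool goes at most 50 mm and 8.59 degrees, less where a joint would pass 70% of its speed; a pose out of reach is approached as far as the arm can. A call with a gripper value outside its range is refused whole. The fingers move at their own pace and stop on an object; "squeeze" is the grip in N (left out, the last holds). Time passes only in rows, so rows that repeat a pose let the fingers close. It gives the time, the measured TCP pose, the force and the opening at its end, in the units of the state.
- sense(): the state, without advancing time (a new reading comes with each control period).
- snapshot(name): name is "side" or "top"; returns a dict with "pixels" (420x560x3 uint8, red, green, blue), "fx", "fy", "cx", "cy" (pixels), "extrinsics" (4x4, takes a point from camera to world coordinates). Camera axes: x right, y up, looking along -z (the intrinsics and any distortion apply to the point x, -y, -z); pixel columns grow to the right and rows downward; lengths in mm; the calibration is good to about 2 mm. A picture is of the moment at which its call begins. There is no depth.
- hand_in(): hands the job in, once; it reports no verdict.
Trained networks look in the newest picture that a camera, given by its name, has taken for a name from the list of things; names that differ only in an ending like _2 or _b are one class to them, and where a whole thing is asked for, a point or a joint stands for the part that bears it (a point fixed in the world has none). Each returns a list of dicts, best first, with "score" (0 to 1); they miss things now and then, are a little off and sometimes report something else, mostly with a low value. They report only what shows in the picture. A call takes as long as a camera call. They do not tell look-alikes from the thing itself.
- recognise(camera, target): "box" ([left, top, width, height] in pixels, round what is visible of it).
- pinpoint(camera, target): "pixel" ([column, row] in pixels: a listed point, or the origin of a listed thing).
The state is a dict: "time": time; "joint_pos": joint angles; "qd": joint speeds; "joint_efforts": joint torques, N m; "tool_pos": TCP position; "tcp_rot": TCP orientation; "ft_force": force on the tool from outside, world axes, zero at the start; "wrist_torque": the same for the moment, N m; "finger_gap": finger opening in mm.
Only numpy, scipy, OpenCV 4.12 (cv2) and the standard library are available. Lean on these libraries where they do the work, as an engineer would, in place of code of your own. Each camera call takes 0.05 s, during which the arm holds its last target.

## Working session

There is one attempt and no reset: what is moved stays moved. The work goes in short steps, Python scripts to look and compute and a tool call to move; the robot and the scene stay as the last step left them, time stands still between calls to the robot, and variables do not carry over. Pictures are saved under pics/ and viewed, and the job is handed in when it is done.

Besides the shell and the picture viewer there is one more tool, called after "Request:" as name(argument=value, ...), one argument or row to a line, values as JSON. arm_command: Moves the arm, as the interface text tells. Its arguments: {"type":"object","properties":{"plan":{"type":"array"},"squeeze":{"type":"number"}},"required":["plan"]}

```bash
ls; mkdir -p pics
python3 - <<'E'
from bench import *
import cv2
print(sense())
for n in ("top","side"):
    s=snapshot(n); cv2.imwrite(f"pics/{n}0.png",s["pixels"][:,:,::-1])
    print(n,s["fx"],s["fy"],s["cx"],s["cy"],s["extrinsics"],[k for k in s])
    for t in ("tray","pocket","gauge_block","scraper","scraper_grip","loupe","wheel_gauge"):
        print(t,[(p["pixel"],round(p["score"],2)) for p in pinpoint(n,t)],[(p["box"],round(p["score"],2)) for p in recognise(n,t)])
E
```

```text
pics
{'time': 0.0, 'joint_pos': array([ 7.05088922e+01,  7.51721354e+00,  8.53297158e+01,  1.67535649e-03,
        8.72622828e+01, -4.89236225e+00]), 'qd': array([ 0.08457183, -0.02430905,  0.00927377,  0.02112787,  0.12703527,
        0.05073753]), 'joint_efforts': array([-1.95931352e-03, -5.69425642e+01, -5.00522053e+01, -8.73108311e-04,
        1.60362467e-02,  8.60104734e-06]), 'tool_pos': array([151.11763636, 580.41972901, 403.61799665]), 'tcp_rot': array([-1.79891329e+02, -1.09812399e-02,  1.65401162e+02]), 'ft_force': array([-0.77112804,  0.80995367,  0.41339689]), 'wrist_torque': array([-0.01267732, -0.01572141,  0.04184206]), 'finger_gap': 84.92236691572862}
top 425.098998758483 425.098998758483 276.3627158582741 215.2279038576225 [[ 1.47881153e-02  9.81761581e-01 -1.89540260e-01  2.67059994e+02]
 [-9.99846919e-01  1.62922187e-02  6.37976754e-03 -5.28424541e+00]
 [ 9.35144203e-03  1.89416901e-01  9.81852223e-01  1.32191116e+03]
 [ 0.00000000e+00  0.00000000e+00  0.00000000e+00  1.00000000e+00]] ['pixels', 'fx', 'fy', 'cx', 'cy', 'extrinsics']
tray [([250.9, 201.2], 0.88), ([
[... 1163 characters left out ...]
'pixels', 'fx', 'fy', 'cx', 'cy', 'extrinsics']
tray [([281.8, 201.4], 0.9)] [([242.1, 164.1, 101.0, 59.2], 0.58)]
pocket [([297.8, 392.0], 0.6), ([282.2, 201.5], 0.58)] [([240.4, 164.0, 102.5, 60.8], 0.6)]
gauge_block [([314.0, 288.3], 0.64)] [([301.4, 261.9, 21.5, 49.5], 0.72)]
scraper [([227.4, 245.1], 0.98), ([180.7, 177.3], 0.84), ([221.0, 160.5], 0.72)] [([210.5, 231.4, 25.6, 30.3], 0.79), ([207.2, 158.9, 32.7, 4.6], 0.7), ([166.5, 169.7, 29.1, 20.0], 0.55)]
scraper_grip [([183.5, 172.5], 0.73), ([219.9, 243.6], 0.6), ([223.1, 160.0], 0.55)] [([211.6, 233.4, 19.4, 27.4], 0.67), ([170.2, 167.5, 21.1, 15.4], 0.65)]
loupe [([308.3, 180.4], 0.61)] []
wheel_gauge [([324.0, 190.0], 0.69)] []
```

Run:
```python
import cv2
for n in ("top","side"):
    i=cv2.imread(f"pics/{n}0.png")
    cv2.imwrite(f"pics/{n}0c.png",cv2.resize(i[120:330,110:400] if n=="top" else i[140:335,120:390],None,fx=2.75,fy=2.75,interpolation=cv2.INTER_CUBIC))
```

```text
(no output)
```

View pics/top0.png

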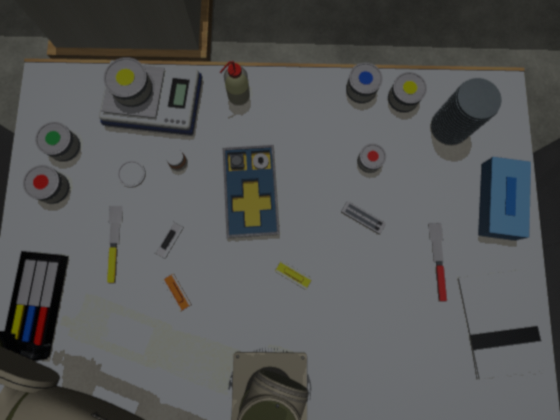

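View pics/top0c.png

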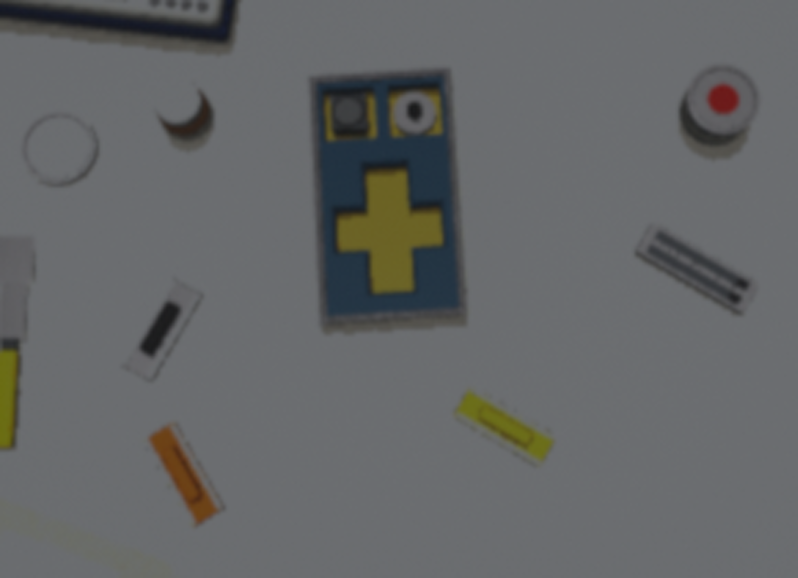

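View pics/side0c.png

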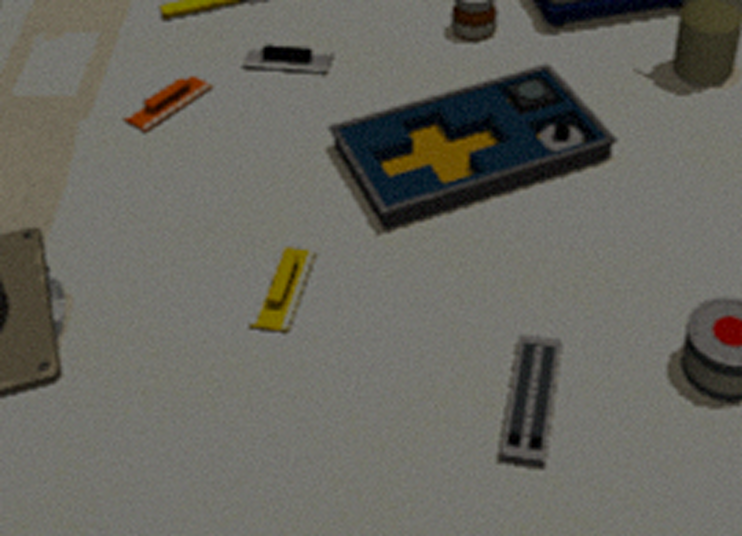

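The real scraper, with a steel blade and black grip, is at top (168,239) and side (225,160). The look-alikes are orange at top (176,292) and yellow at top (293,275). The bright bar with two dark grooves at top (363,218) and side (313,287) is the gauge block. The tray's yellow cross is at top (251,204). Next I'll take enlarged crops to confirm this and to measure.

Run:
```python
import cv2, numpy as np
def crop(n,x,y,w,h):
    i=cv2.imread(f"pics/{n}0.png")[y:y+h,x:x+w].astype(float)
    lo,hi=np.percentile(i,1),np.percentile(i,99.5)
    i=np.clip((i-lo)/(hi-lo)*255,0,255).astype(np.uint8)
    return cv2.resize(i,(390,290),interpolation=cv2.INTER_NEAREST)
a=np.hstack([crop("top",336,198,56,42),crop("top",142,218,56,42)])
b=np.hstack([crop("side",280,256,78,58),crop("side",196,142,56,42)])
cv2.imwrite("pics/crops1.png",np.vstack([a,b]))
```

```text
(no output)
```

View pics/crops1.png

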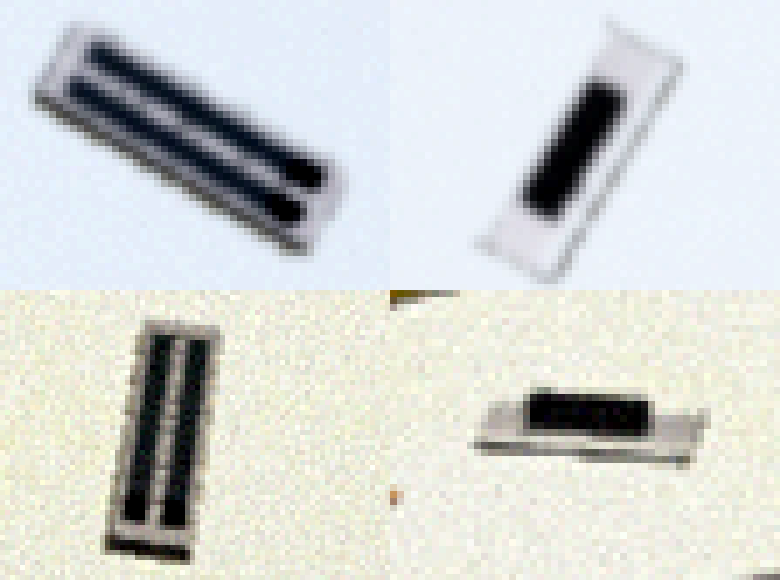

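```bash
cat > h.py <<'E'
import numpy as np, cv2
from scipy.optimize import minimize
def load(n,tag):
    d=np.load(f"{n}{tag}.npz"); return dict(img=d["img"],K=d["K"],E=d["E"])
def grab(n,k,tag):
    from bench import snapshot
    L=[snapshot(n) for _ in range(k)]; s=L[0]
    np.savez(f"{n}{tag}.npz",img=np.mean([l["pixels"].astype(float) for l in L],0),K=[s["fx"],s["fy"],s["cx"],s["cy"]],E=np.array(s["extrinsics"]))
def proj(P,c):
    P=np.asarray(P,float); E=c["E"]; q=(P-E[:3,3])@E[:3,:3]
    fx,fy,cx,cy=c["K"]; return np.c_[cx+fx*q[:,0]/-q[:,2], cy+fy*-q[:,1]/-q[:,2]]
def back(px,c,z):
    fx,fy,cx,cy=c["K"]; d=np.array([(px[0]-cx)/fx,-(px[1]-cy)/fy,-1.0]); d=c["E"][:3,:3]@d; o=c["E"][:3,3]
    return o+d*(z-o[2])/d[2]
def place(P,pose):
    x,y,a=pose; a=np.radians(a); P=np.asarray(P,float)
    return np.c_[x+P[:,0]*np.cos(a)-P[:,1]*np.sin(a), y+P[:,0]*np.sin(a)+P[:,1]*np.cos(a), P[:,2]]
def box(lx,ly,z0,z1): return [(sx*lx/2,sy*ly/2,z) for sx in(-1,1) for sy in(-1,1) for z in(z0,z1)]
S=8
def poly(pts,win):
    x,y,w,h=win; m=np.zeros((h*S,w*S),np.uint8)
    p=((pts-[x,y]+0.5)*S-0.5)
    cv2.fillPoly(m,[np.round(p*16).astype(np.int32)],1,shift=4); return m
def down(m,win): return cv2.resize(m.astype(np.float32),(win[2],win[3]),interpolation=cv2.INTER_AREA)
def rbox(b):
    def f(pose,c,win):
        p=proj(place(b,pose),c).astype(np.float32); return down(poly(cv2.convexHull(p)[:,0],win),win)
    return f
def cross(z,L=148,T=120,W=48):
    a,b,w=L/2,T/2,W/2
    return [(x,y,z) for x,y in [(a,-w),(a,w),(w,w),(w,b),(-w,b),(-w,w),(-a,w),(-a,-w),(-w,-w),(-w,-b),(w,-b),(w,-w)]]
def rcross(pose,c,win):
    m=1
    for q in (cross(4),cross(24),cross(28,156,128,56)): m=m*poly(proj(place(q,pose),c),win)
    return down(m,win)
def fit(r,masks,p0):
    # masks: list of (cam,win,mask float)
    def cost(p): return sum(((cv2.GaussianBlur(r(p,c,w),(0,0),0.7)-cv2.GaussianBlur(m.astype(np.float32),(0,0),0.5))**2).sum() for c,w,m in masks)
    best=None
    for _ in range(3):
        s=np.array([p0]+[np.array(p0)+d for d in np.diag([4,4,4.])])
        o=minimize(cost,p0,method="Nelder-Mead",options=dict(initial_simplex=s,xatol=.02,fatol=1e-4)); p0=o.x
    return np.round(o.x,2),round(o.fun,2)
def win(c,pose,r=110):
    p=proj(place(box(2*r,2*r,0,20),pose),c); a=np.floor(p.min(0)).astype(int); b=np.ceil(p.max(0)).astype(int)
    a=np.maximum(a,0); b=np.minimum(b,[560,420]); return a[0],a[1],b[0]-a[0],b[1]-a[1]
def sub(c,w): return c["img"][w[1]:w[1]+w[3],w[0]:w[0]+w[2]]
def rng(v,lo,hi): return np.clip((v-lo)/(hi-lo),0,1)
E
python3 - <<'E'
from h import *
for n in("top","side"): grab(n,5,"A")
C=dict(top=load("top","A"),side=load("side","A"))
for k,u,v,z in (("block",(363,218),(313,287),8),("scraper",(168,239),(225,159),13),("pocket",(250.5,205),(282,202),4)):
    print(k,back(u,C["top"],z).round(1),back(v,C["side"],z).round(1))
# sample colours
for n,pts in dict(top=dict(bench=(320,230),yel=(251,205),blue=(232,215),grip=(168,240)),side=dict(bench=(340,300),yel=(282,200),grip=(225,159))).items():
    for k,(x,y) in pts.items(): print(n,k,C[n]["img"][y-1:y+2,x-1:x+2].mean((0,1)).round())
E
```

```text
block [ 516.3 -286.8    8. ] [ 516.3 -295.9    8. ]
scraper [439.2 320.5  13. ] [444.5 319.8  13. ]
pocket [553.1  68.6   4. ] [557.1  41.9   4. ]
top bench [107. 110. 112.]
top yel [107.  98.  37.]
top blue [35. 52. 67.]
top grip [30. 30. 31.]
side bench [116. 115. 109.]
side yel [109.  81.   4.]
side grip [2. 1. 2.]
```

```bash
cat > fitall.py <<'E'
from h import *
def masks(kind,cams,p):
    out=[]
    for c in cams:
        w=win(c,p,{"block":95,"scraper":70,"grip":50,"pocket":85}[kind]); i=sub(c,w)
        bench=np.median(i.reshape(-1,3),0)
        if kind=="pocket": v=i[...,0]-i[...,2]; m=rng(v,10,0.75*np.percentile(v,95)) ; v2=np.percentile(v,90); m=rng(v,0.1*v2,0.9*v2)
        elif kind=="grip": g=i.mean(-1); m=1-rng(g,g.min()+5,bench.mean()-15)
        else:
            g=i.mean(-1); d=np.abs(i-bench).max(-1); m=(d>T[kind]).astype(np.uint8)
            m=cv2.morphologyEx(m,cv2.MORPH_CLOSE,np.ones((3,3),np.uint8))
            cs,_=cv2.findContours(m,cv2.RETR_EXTERNAL,cv2.CHAIN_APPROX_NONE); k=max(cs,key=cv2.contourArea)
            m=np.zeros_like(m); cv2.drawContours(m,[cv2.convexHull(k)],-1,1,-1)
        out.append((c,w,np.float32(m)))
    return out
T=dict(block=9,scraper=7)
R=dict(block=rbox(box(140,40,0,13)),grip=rbox(box(64,16,6,21)),pocket=rcross,scraper=rbox(box(112,40,0,6)))
if __name__=="__main__":
    C=dict(top=load("top","A"),side=load("side","A"))
    for kind,p0 in (("block",(516,-290,60)),("grip",(440,320,-30)),("pocket",(553,70,0)),("scraper",(440,320,-30))):
        for nm in (["top"],["side"],["top","side"]):
            p=p0
            for _ in range(2):
                M=masks(kind,[C[n] for n in nm],p); p,f=fit(R[kind],M,p)
            print(kind,nm,p,f,[round(float(m.sum()),1) for *_,m in M])
            if len(nm)==2:
                for n,(c,w,m) in zip(nm,M):
                    i=sub(c,w).astype(np.float32); r=R[kind](p,c,w)
                    o=np.clip(i*1.8,0,255)[...,::-1].astype(np.uint8); o=cv2.resize(o,None,fx=6,fy=6,interpolation=cv2.INTER_NEAREST)
                    for mm,col in((r,(0,0,255)),(m,(0,255,0))):
                        b=(cv2.resize(mm,None,fx=6,fy=6)>.5).astype(np.uint8); cs,_=cv2.findContours(b,cv2.RETR_LIST,cv2.CHAIN_APPROX_NONE); cv2.drawContours(o,cs,-1,col,1)
                    cv2.imwrite(f"pics/fit_{kind}_{n}.png",cv2.resize(o,(390,290)))
    v=[np.hstack([cv2.imread(f"pics/fit_{k}_{n}.png") for n in("top","side")]) for k in("block","pocket")]
    cv2.imwrite("pics/fits1.png",np.vstack(v))
    v=[np.hstack([cv2.imread(f"pics/fit_{k}_{n}.png") for n in("top","side")]) for k in("grip","scraper")]
    cv2.imwrite("pics/fits2.png",np.vstack(v))
E
python3 fitall.py
```

```text
block ['top'] [ 517.75 -285.56   59.89] 46.58 [714.0]
block ['side'] [ 518.7  -288.6    57.93] 90.39 [937.0]
block ['top', 'side'] [ 517.52 -287.22   58.78] 148.25 [714.0, 937.0]
grip ['top'] [438.71 320.85 -27.11] 1.78 [124.8]
grip ['side'] [439.91 316.78 -26.9 ] 9.9 [127.7]
grip ['top', 'side'] [438.99 320.08 -27.71] 14.82 [124.8, 127.7]
pocket ['top'] [557.1   66.49   4.68] 6.81 [940.0]
pocket ['side'] [557.95  65.04   4.47] 14.15 [493.3]
pocket ['top', 'side'] [557.39  66.19   4.43] 20.55 [940.0, 475.1]
scraper ['top'] [438.26 318.93 -26.78] 16.22 [529.0]
scraper ['side'] [441.42 319.17 -28.41] 56.91 [353.0]
scraper ['top', 'side'] [438.69 318.74 -26.54] 76.34 [529.0, 353.0]
```

View pics/fits1.png

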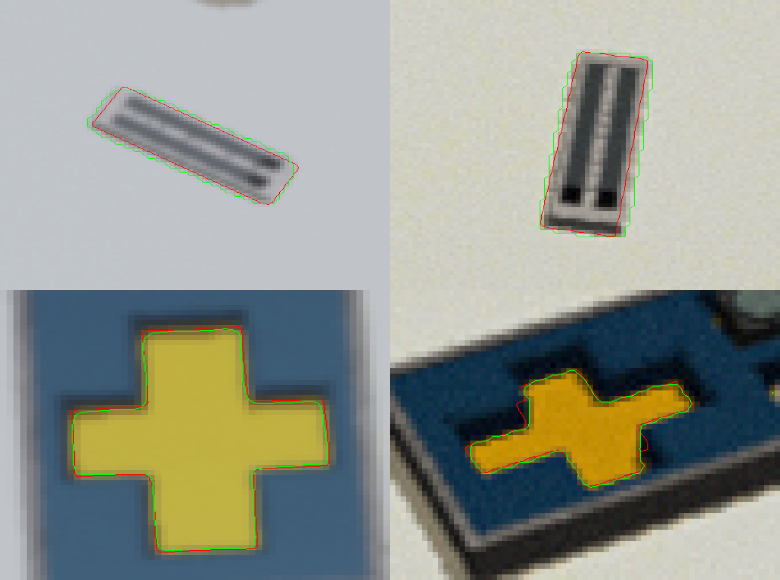

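View pics/fits2.png

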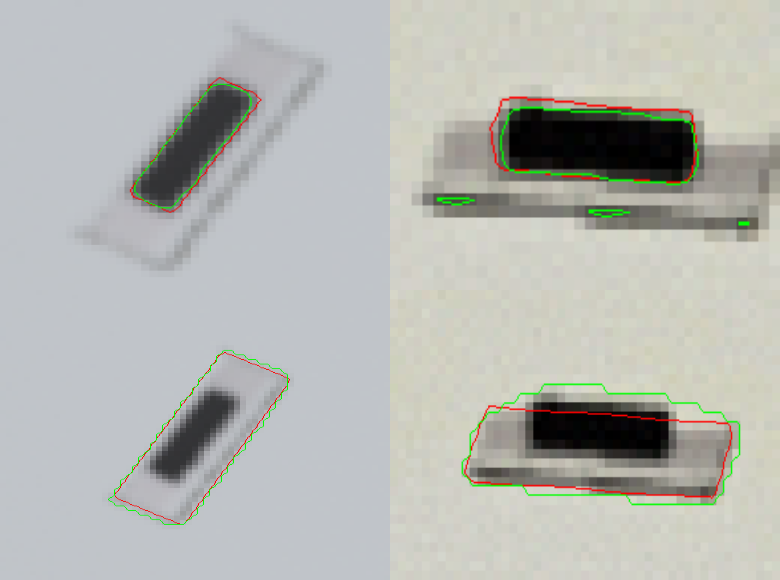

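The overlays match. The outlines hug the block, grip and cross in the top view, and the side view agrees within about 2–3 mm. I'll write a converter from world targets to tool shifts and start moving.

```bash
cat > mv.py <<'E'
import sys,json,os,numpy as np
# python3 mv.py cx cy cz cyaw  X Y Z YAW : row values from commanded pose c to target (tool pointing down)
def rel(c,t):
    a=np.radians(c[3]); d=np.subtract(t[:3],c[:3])
    return dict(dx=round(d[0]*np.cos(a)+d[1]*np.sin(a),1),dy=round(d[0]*np.sin(a)-d[1]*np.cos(a),1),dz=round(-d[2],1),wz=round(-np.radians(t[3]-c[3]),4))
v=list(map(float,sys.argv[1:]))
for i in range(4,len(v),4): print(rel(v[:4],v[i:i+4]))
E
python3 mv.py 151.2 580.6 404.7 165.4 500 100 400 110
```

```text
{'dx': np.float64(-458.7), 'dy': np.float64(-377.2), 'dz': np.float64(4.7), 'wz': np.float64(0.9669)}
```

Request:
arm_command(
  plan=[
    {"dx": -458.7, "dy": -377.2, "dz": 4.7, "wz": 0.967, "jaw": 0.2},
    {"dx": -458.7, "dy": -377.2, "dz": 4.7, "wz": 0.967, "jaw": 0.2},
    {"dx": -458.7, "dy": -377.2, "dz": 4.7, "wz": 0.967, "jaw": 0.2},
    {"dx": -458.7, "dy": -377.2, "dz": 4.7, "wz": 0.967, "jaw": 0.2},
    {"dx": -458.7, "dy": -377.2, "dz": 4.7, "wz": 0.967, "jaw": 0.2},
    {"dx": -458.7, "dy": -377.2, "dz": 4.7, "wz": 0.967, "jaw": 0.2},
    {"dx": -458.7, "dy": -377.2, "dz": 4.7, "wz": 0.967, "jaw": 0.2},
    {"dx": -458.7, "dy": -377.2, "dz": 4.7, "wz": 0.967, "jaw": 0.2},
    {"dx": -458.7, "dy": -377.2, "dz": 4.7, "wz": 0.967, "jaw": 0.2},
    {"dx": -458.7, "dy": -377.2, "dz": 4.7, "wz": 0.967, "jaw": 0.2},
    {"dx": -458.7, "dy": -377.2, "dz": 4.7, "wz": 0.967, "jaw": 0.2},
    {"dx": -458.7, "dy": -377.2, "dz": 4.7, "wz": 0.967, "jaw": 0.2},
  ],
)

```text
invalid input
```

```bash
python3 mv.py 500 100 400 110  517.5 -286.3 240 59.3
```

```text
{'dx': np.float64(-369.0), 'dy': np.float64(-115.7), 'dz': np.float64(160.0), 'wz': np.float64(0.8849)}
```

Request:
arm_command(
  plan=[
    {"jaw": 0.2, "dx": -38.2, "dy": -31.4, "dz": 0.4, "wx": 0, "wy": 0, "wz": 0.08},
  ],
  squeeze=40,
)

```text
time: 2.1
tool_pos: [178.2, 542.6, 403.3]
tcp_rot: [-180.0, -0.1, 161.0]
ft_force: [1.6, -0.9, -0.5]
finger_gap: 73.4
```

```bash
python3 -c "
from bench import *
s=sense();print(s['time'],s['tool_pos'],s['tcp_rot'],s['finger_gap'])"
```

```text
2.1 [178.22725456 542.55915971 403.31925315] [-1.79984987e+02 -9.87063459e-02  1.61044165e+02] 73.40787012725622
```

```bash
python3 mv.py 180.25 540.6 404.3 160.8 500 100 400 110
```

```text
{'dx': np.float64(-446.9), 'dy': np.float64(-310.9), 'dz': np.float64(4.3), 'wz': np.float64(0.8866)}
```

Request:
arm_command(
  plan=[
    {"jaw": 0.2, "dx": -446.9, "dy": -310.9, "dz": 4.3, "wx": 0, "wy": 0, "wz": 0.887},
    {"jaw": 0.2, "dx": -446.9, "dy": -310.9, "dz": 4.3, "wx": 0, "wy": 0, "wz": 0.887},
    {"jaw": 0.2, "dx": -446.9, "dy": -310.9, "dz": 4.3, "wx": 0, "wy": 0, "wz": 0.887},
    {"jaw": 0.2, "dx": -446.9, "dy": -310.9, "dz": 4.3, "wx": 0, "wy": 0, "wz": 0.887},
    {"jaw": 0.2, "dx": -446.9, "dy": -310.9, "dz": 4.3, "wx": 0, "wy": 0, "wz": 0.887},
    {"jaw": 0.2, "dx": -446.9, "dy": -310.9, "dz": 4.3, "wx": 0, "wy": 0, "wz": 0.887},
    {"jaw": 0.2, "dx": -446.9, "dy": -310.9, "dz": 4.3, "wx": 0, "wy": 0, "wz": 0.887},
    {"jaw": 0.2, "dx": -446.9, "dy": -310.9, "dz": 4.3, "wx": 0, "wy": 0, "wz": 0.887},
    {"jaw": 0.2, "dx": -446.9, "dy": -310.9, "dz": 4.3, "wx": 0, "wy": 0, "wz": 0.887},
    {"jaw": 0.2, "dx": -446.9, "dy": -310.9, "dz": 4.3, "wx": 0, "wy": 0, "wz": 0.887},
    {"jaw": 0.2, "dx": -446.9, "dy": -310.9, "dz": 4.3, "wx": 0, "wy": 0, "wz": 0.887},
    {"jaw": 0.2, "dx": -446.9, "dy": -310.9, "dz": 4.3, "wx": 0, "wy": 0, "wz": 0.887},
  ],
)

```text
time: 3.3
tool_pos: [502.3, 95.9, 399.9]
tcp_rot: [180.0, 0.1, 109.7]
ft_force: [-0.6, 0.0, 0.5]
finger_gap: 68.2
```

Request:
arm_command(
  plan=[
    {"jaw": 0.2, "dx": -369, "dy": -115.7, "dz": 160, "wx": 0, "wy": 0, "wz": 0.885},
    {"jaw": 0.2, "dx": -369, "dy": -115.7, "dz": 160, "wx": 0, "wy": 0, "wz": 0.885},
    {"jaw": 0.2, "dx": -369, "dy": -115.7, "dz": 160, "wx": 0, "wy": 0, "wz": 0.885},
    {"jaw": 0.2, "dx": -369, "dy": -115.7, "dz": 160, "wx": 0, "wy": 0, "wz": 0.885},
    {"jaw": 0.2, "dx": -369, "dy": -115.7, "dz": 160, "wx": 0, "wy": 0, "wz": 0.885},
    {"jaw": 0.2, "dx": -369, "dy": -115.7, "dz": 160, "wx": 0, "wy": 0, "wz": 0.885},
    {"jaw": 0.2, "dx": -369, "dy": -115.7, "dz": 160, "wx": 0, "wy": 0, "wz": 0.885},
    {"jaw": 0.2, "dx": -369, "dy": -115.7, "dz": 160, "wx": 0, "wy": 0, "wz": 0.885},
    {"jaw": 0.2, "dx": -369, "dy": -115.7, "dz": 160, "wx": 0, "wy": 0, "wz": 0.885},
    {"jaw": 0.2, "dx": -369, "dy": -115.7, "dz": 160, "wx": 0, "wy": 0, "wz": 0.885},
    {"jaw": 0.2, "dx": -369, "dy": -115.7, "dz": 160, "wx": 0, "wy": 0, "wz": 0.885},
    {"jaw": 0.2, "dx": -369, "dy": -115.7, "dz": 160, "wx": 0, "wy": 0, "wz": 0.885},
  ],
)

```text
time: 4.5
tool_pos: [518.1, -285.0, 240.7]
tcp_rot: [180.0, -0.0, 59.4]
ft_force: [0.9, -0.1, 0.1]
finger_gap: 68.5
```

Run:
```python
from bench import *
import cv2,numpy as np
ims=[]
for n in ("top","side"):
    s=snapshot(n)["pixels"][:,:,::-1]; 
    ims.append(cv2.resize(s[150:290,290:440] if n=="top" else s[210:350,240:390],(390,364),interpolation=cv2.INTER_CUBIC))
cv2.imwrite("pics/p1.png",np.clip(np.hstack(ims)*1.8,0,255))
s=sense();print(s['time'],s['tool_pos'],s['tcp_rot'],s['finger_gap'])
```

```text
4.6 [ 518.16945557 -284.98040351  240.84022929] [ 1.79937273e+02 -6.72074904e-03  5.93845989e+01] 68.26147978127204[ WARN:0@1.781] global loadsave.cpp:1063 imwrite_ Unsupported depth image for selected encoder is fallbacked to CV_8U.
```

View pics/p1.png

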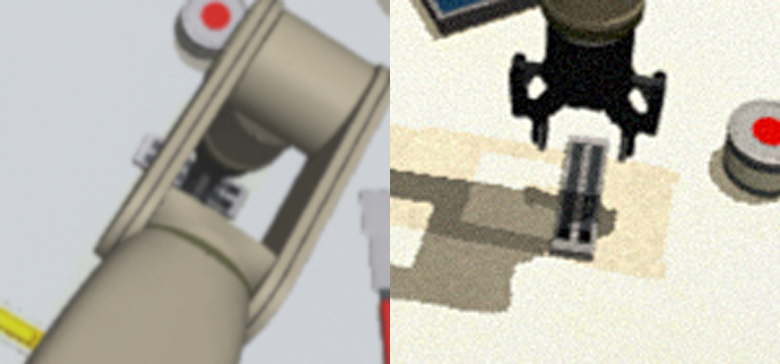

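The arm hangs over the block. In the side view the jaws straddle the bar near (580,190) of the crop. I'll lower it, partly close, then feel for the bench.

Request:
arm_command(
  plan=[
    {"jaw": 0.4, "dx": -1, "dy": 0, "dz": 40, "wx": 0, "wy": 0, "wz": 0},
    {"jaw": 0.4, "dx": -1, "dy": 0, "dz": 55, "wx": 0, "wy": 0, "wz": 0},
    {"jaw": 0.4, "dx": -1, "dy": 0, "dz": 60, "wx": 0, "wy": 0, "wz": 0},
    {"jaw": 0.4, "dx": -1, "dy": 0, "dz": 61, "wx": 0, "wy": 0, "wz": 0},
  ],
)

```text
time: 5.0
tool_pos: [516.9, -286.5, 178.5]
tcp_rot: [-179.9, -0.0, 59.3]
ft_force: [-0.5, 0.6, -0.2]
finger_gap: 51.4
```

Request:
arm_command(
  plan=[
    {"jaw": 0.4, "dx": 0, "dy": 0, "dz": 2, "wx": 0, "wy": 0, "wz": 0},
    {"jaw": 0.4, "dx": 0, "dy": 0, "dz": 3, "wx": 0, "wy": 0, "wz": 0},
  ],
)

```text
time: 5.2
tool_pos: [517.8, -287.4, 177.3]
tcp_rot: [179.9, 0.0, 59.3]
ft_force: [0.5, 0.3, 0.3]
finger_gap: 51.5
```

Run:
```python
from bench import *
import cv2,numpy as np
s=snapshot("side")["pixels"][:,:,::-1]
s=np.clip(cv2.resize(s[210:330,240:400],(800,600),interpolation=cv2.INTER_CUBIC).astype(float)*1.8,0,255).astype(np.uint8)
cv2.imwrite("pics/p2.png",s)
s=sense();print(s['time'],s['tool_pos'],s['tcp_rot'],s['finger_gap'],s['ft_force'],s['joint_pos'])
```

```text
5.25 [ 517.62820768 -287.33750263  176.99934046] [1.79903193e+02 6.43278770e-03 5.92914395e+01] 51.32351592229823 [ 0.48152684  0.47365506 -0.25425092] [-3.39957894e+01  1.89189061e+01  9.71909392e+01 -9.70950843e-04
  6.37931382e+01 -3.28680627e+00]
```

View pics/p2.png

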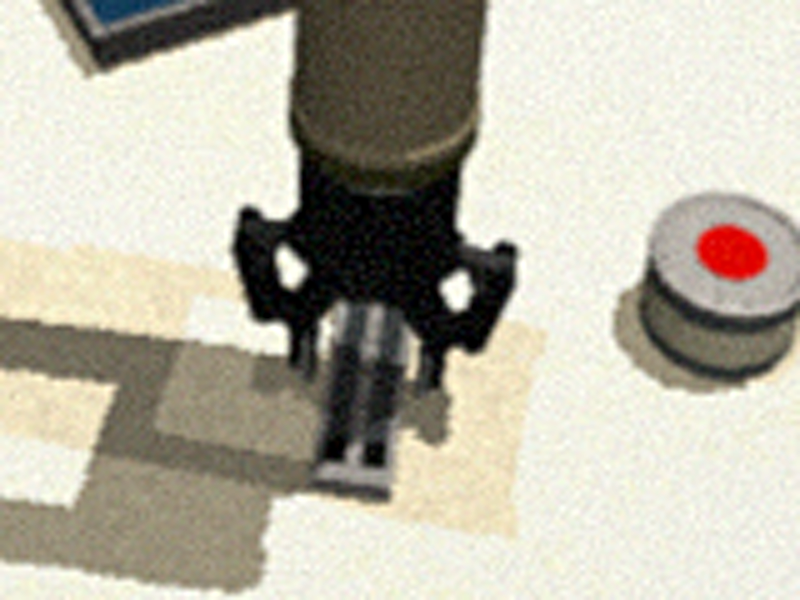

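Request:
arm_command(
  plan=[
    {"jaw": 0.4, "dx": 0, "dy": 0, "dz": 2, "wx": 0, "wy": 0, "wz": 0},
    {"jaw": 0.4, "dx": 0, "dy": 0, "dz": 3, "wx": 0, "wy": 0, "wz": 0},
    {"jaw": 0.4, "dx": 0, "dy": 0, "dz": 3, "wx": 0, "wy": 0, "wz": 0},
  ],
)

```text
time: 5.55
tool_pos: [517.1, -287.0, 172.9]
tcp_rot: [-180.0, -0.0, 59.3]
ft_force: [0.3, 0.4, 0.0]
finger_gap: 51.1
```

Request:
arm_command(
  plan=[
    {"jaw": 0.4, "dx": 0, "dy": 0, "dz": 1, "wx": 0, "wy": 0, "wz": 0},
    {"jaw": 0.4, "dx": 0, "dy": 0, "dz": 2, "wx": 0, "wy": 0, "wz": 0},
  ],
)

```text
time: 5.75
tool_pos: [517.2, -287.1, 171.0]
tcp_rot: [180.0, 0.0, 59.3]
ft_force: [0.1, 0.4, -0.9]
finger_gap: 51.2
```

Request:
arm_command(
  plan=[
    {"jaw": 0.48, "dx": 0, "dy": 0, "dz": -0.5, "wx": 0, "wy": 0, "wz": 0},
    {"jaw": 0.6, "dx": 0, "dy": 0, "dz": -0.5, "wx": 0, "wy": 0, "wz": 0},
    {"jaw": 0.7, "dx": 0, "dy": 0, "dz": -0.5, "wx": 0, "wy": 0, "wz": 0},
    {"jaw": 0.7, "dx": 0, "dy": 0, "dz": -0.5, "wx": 0, "wy": 0, "wz": 0},
    {"jaw": 0.7, "dx": 0, "dy": 0, "dz": -0.5, "wx": 0, "wy": 0, "wz": 0},
  ],
  squeeze=60,
)

```text
time: 6.25
tool_pos: [517.5, -287.3, 172.4]
tcp_rot: [179.9, 0.0, 59.3]
ft_force: [-0.5, 0.2, 5.9]
finger_gap: 38.1
```

Request:
arm_command(
  plan=[
    {"jaw": 0.8, "dx": 0, "dy": 0, "dz": -1.5, "wx": 0, "wy": 0, "wz": 0},
    {"jaw": 0.8, "dx": 0, "dy": 0, "dz": -1.5, "wx": 0, "wy": 0, "wz": 0},
    {"jaw": 0.8, "dx": 0, "dy": 0, "dz": -10, "wx": 0, "wy": 0, "wz": 0},
    {"jaw": 0.8, "dx": 0, "dy": 0, "dz": -25, "wx": 0, "wy": 0, "wz": 0},
    {"jaw": 0.8, "dx": 0, "dy": 0, "dz": -40, "wx": 0, "wy": 0, "wz": 0},
    {"jaw": 0.8, "dx": 0, "dy": 0, "dz": -40, "wx": 0, "wy": 0, "wz": 0},
  ],
  squeeze=80,
)

```text
time: 6.85
tool_pos: [518.5, -288.0, 215.4]
tcp_rot: [179.7, 0.0, 59.3]
ft_force: [1.0, -1.2, -5.3]
finger_gap: 37.9
```

Run:
```python
from bench import *
import cv2,numpy as np
s=snapshot("side")["pixels"][:,:,::-1]
s=np.clip(cv2.resize(s[210:330,240:400],(800,600),interpolation=cv2.INTER_CUBIC).astype(float)*1.8,0,255).astype(np.uint8)
cv2.imwrite("pics/p3.png",s)
s=sense();print(s['time'],s['tool_pos'],s['tcp_rot'],s['finger_gap'],s['ft_force'],s['wrist_torque'])
```

```text
6.9 [ 518.13287032 -287.70318474  214.09641688] [1.79737764e+02 1.62109027e-02 5.92905919e+01] 37.52586341031491 [ 0.28579565  0.44659857 -4.29223235] [ 0.00074376 -0.025021   -0.06970218]
```

View pics/p3.png

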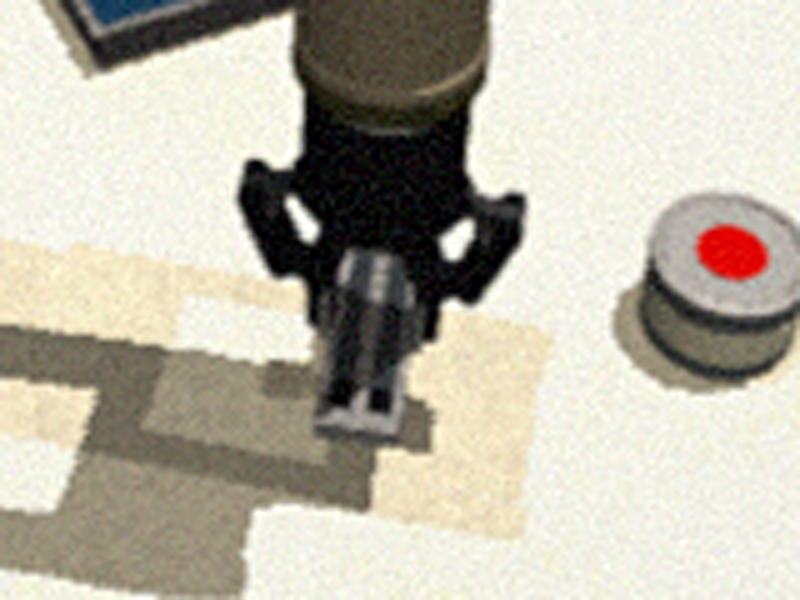

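```bash
python3 mv.py 517 -287.2 211.5 59.3 557.2 66.2 240 4.6
```

```text
{'dx': np.float64(324.4), 'dy': np.float64(-145.9), 'dz': np.float64(-28.5), 'wz': np.float64(0.9547)}
```

Request:
arm_command(
  plan=[
    {"jaw": 0.8, "dx": 8, "dy": -3.6, "dz": -6, "wx": 0, "wy": 0, "wz": 0.03},
    {"jaw": 0.8, "dx": 30, "dy": -13.5, "dz": -18, "wx": 0, "wy": 0, "wz": 0.1},
    {"jaw": 0.8, "dx": 62, "dy": -27.9, "dz": -28.5, "wx": 0, "wy": 0, "wz": 0.2},
    {"jaw": 0.8, "dx": 98, "dy": -44.1, "dz": -28.5, "wx": 0, "wy": 0, "wz": 0.32},
    {"jaw": 0.8, "dx": 134, "dy": -60.3, "dz": -28.5, "wx": 0, "wy": 0, "wz": 0.43},
    {"jaw": 0.8, "dx": 170, "dy": -76.5, "dz": -28.5, "wx": 0, "wy": 0, "wz": 0.54},
    {"jaw": 0.8, "dx": 206, "dy": -92.7, "dz": -28.5, "wx": 0, "wy": 0, "wz": 0.64},
    {"jaw": 0.8, "dx": 242, "dy": -108.9, "dz": -28.5, "wx": 0, "wy": 0, "wz": 0.74},
    {"jaw": 0.8, "dx": 276, "dy": -124.2, "dz": -28.5, "wx": 0, "wy": 0, "wz": 0.83},
    {"jaw": 0.8, "dx": 304, "dy": -136.8, "dz": -28.5, "wx": 0, "wy": 0, "wz": 0.9},
    {"jaw": 0.8, "dx": 320, "dy": -144, "dz": -28.5, "wx": 0, "wy": 0, "wz": 0.94},
    {"jaw": 0.8, "dx": 324.4, "dy": -145.9, "dz": -28.5, "wx": 0, "wy": 0, "wz": 0.955},
  ],
)

```text
time: 8.1
tool_pos: [557.1, 68.5, 239.6]
tcp_rot: [-180.0, 0.0, 4.6]
ft_force: [0.0, -0.4, -5.3]
finger_gap: 38.2
```

Request:
arm_command(
  plan=[
    {"jaw": 0.8, "dx": 0, "dy": 0, "dz": 15, "wx": 0, "wy": 0, "wz": 0},
    {"jaw": 0.8, "dx": 0, "dy": 0, "dz": 25, "wx": 0, "wy": 0, "wz": 0},
    {"jaw": 0.8, "dx": 0, "dy": 0, "dz": 25, "wx": 0, "wy": 0, "wz": 0},
  ],
)

```text
time: 8.4
tool_pos: [555.8, 65.3, 211.7]
tcp_rot: [-180.0, 0.3, 4.5]
ft_force: [-0.6, -0.3, -5.0]
finger_gap: 37.7
```

Run:
```python
from h import *
from bench import *
grab("side",3,"B"); grab("top",1,"B")
s=sense();print(s['time'],s['tool_pos'],s['tcp_rot'],s['finger_gap'],s['ft_force'],s['wrist_torque'])
C=load("side","B");D=load("top","B")
f=lambda c,x,y,w,h:np.clip(cv2.resize(c["img"][y:y+h,x:x+w,::-1],(400,400),interpolation=cv2.INTER_CUBIC)*1.8,0,255)
cv2.imwrite("pics/p4.png",np.hstack([f(D,190,110,130,130),f(C,230,90,130,130)]).astype(np.uint8))
```

```text
8.6 [557.53843439  65.71212381 215.10901935] [ 1.79996818e+02 -1.14322198e-02  4.52271980e+00] 37.67748576812952 [ 0.18249545 -0.59098172 -5.76463196] [-0.03308483 -0.03678667  0.00989183]
```

View pics/p4.png

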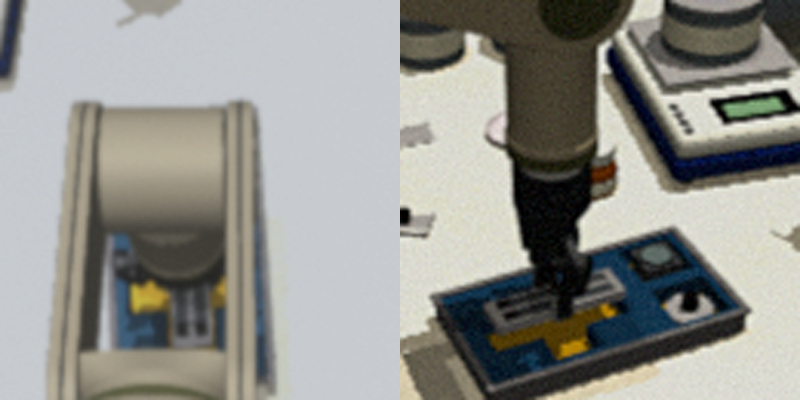

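Run:
```python
from h import *
C=load("side","B")
x,y,w,h=255,165,100,70; k=8
o=np.clip(cv2.resize(C["img"][y:y+h,x:x+w,::-1],None,fx=k,fy=k,interpolation=cv2.INTER_CUBIC)*1.9,0,255).astype(np.uint8)
def dr(P,col): 
    p=((proj(P,C)-[x,y]+.5)*k).astype(np.int32); cv2.polylines(o,[p],True,col,1)
def rect(l,wd,z): return [(l/2,wd/2,z),(l/2,-wd/2,z),(-l/2,-wd/2,z),(-l/2,wd/2,z)]
pose=(557.5,65.7,4.5)
dr(place(rect(140,40,56),pose),(0,0,255)); dr(place(rect(140,40,43),pose),(0,255,255))
for P in (cross(4),cross(28,156,128,56)): dr(place(P,(557.4,66.2,4.5)),(0,255,0))
cv2.imwrite("pics/p5.png",o)
```

```text
(no output)
```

View pics/p5.png

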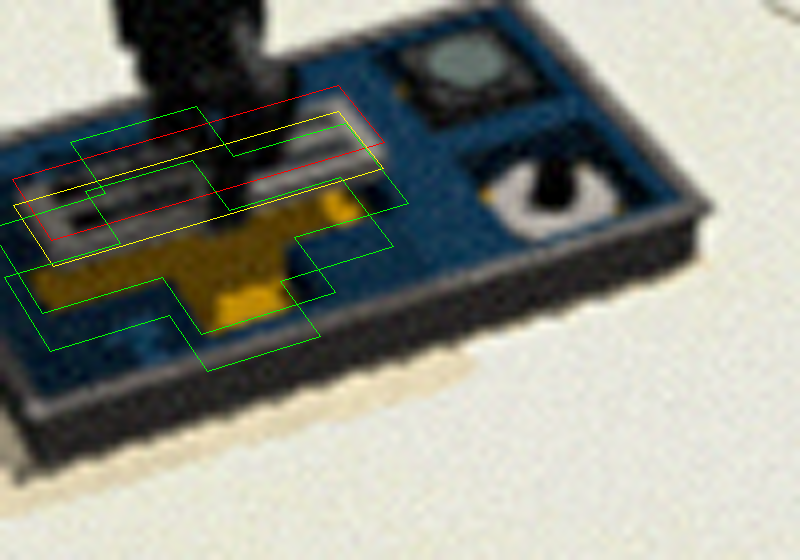

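Run:
```python
from h import *
from scipy.ndimage import map_coordinates
# edge-based: sum of |gradient across| along projected line segments, per camera
def score(c,segs,img,h=1.0):
    t=0
    for a,b in segs:
        p=proj([a,b],c); d=p[1]-p[0]; L=np.hypot(*d); n=np.array([-d[1],d[0]])/L
        s=np.linspace(.05,.95,max(8,int(L*3)))[:,None]; q=p[0]+s*d
        v=[map_coordinates(img,[(q+k*n)[:,1],(q+k*n)[:,0]],order=1) for k in(-h,h)]
        t+=abs((v[0]-v[1]).mean())*L
    return -t
def fitseg(c,mk,img,p0):
    best=None
    for dx in(-3,0,3):
        for dy in(-3,0,3):
            o=minimize(lambda p:score(c,mk(p),img),np.add(p0,(dx,dy,0)),method="Nelder-Mead",options=dict(initial_simplex=[np.add(p0,(dx,dy,0))+e for e in np.vstack([np.zeros(3),np.diag([2,2,1.])])],xatol=.02,fatol=.1))
            if best is None or o.fun<best.fun: best=o
    return best.x.round(2),round(best.fun,1)
def cyc(P): return [(P[i],P[(i+1)%len(P)]) for i in range(len(P))]
def rim(p): # outer rim top
    return cyc(place([(184,82,30),(184,-82,30),(-106,-82,30),(-106,82,30)],p))
def floor_open(p): return cyc(place(cross(28,156,128,56),p))
A={n:load(n,"A") for n in("top","side")}
for n in A:
    c=A[n]; g=c["img"].mean(-1); yb=c["img"][...,0]-c["img"][...,2]
    print(n,"rim",fitseg(c,rim,g,(557.3,66,4.5)))
    # visible block outline on bench: top face
    print(n,"blocktop",fitseg(c,lambda p:cyc(place([(70,20,13),(70,-20,13),(-70,-20,13),(-70,20,13)],p)),g,(517.5,-287,59.3)))
c=load("side","B"); rb=c["img"][...,0]-c["img"][...,2]
def ends(p,z=43):
    P=lambda x,y,zz:place([(x,y,zz)],p)[0]
    return [(P(70,20,z+13),P(70,-20,z+13)),(P(70,20,z+13),P(35,20,z+13)),(P(70,-20,z),P(28,-20,z)),(P(-70,20,z+13),P(-35,20,z+13)),(P(-70,20,z+13),P(-70,-20,z+13)),(P(-70,-20,z),P(-20,-20,z))]
print("held",fitseg(c,ends,rb,(557.5,65,4.5)))
```

```text
top rim (array([554.58,  65.87,   4.69]), np.float64(-7183.6))
top blocktop (array([ 515.44, -282.64,   59.78]), np.float64(-2988.2))
side rim (array([558.31,  63.55,   4.43]), np.float64(-11072.7))
side blocktop (array([ 516.85, -286.17,   59.44]), np.float64(-4318.7))
held (array([555.48,  59.9 ,   3.64]), np.float64(-1598.8))
```

Run:
```python
from h import *
c=load("top","B")
x,y,w,h=222,178,56,52; k=11
o=np.clip(cv2.resize(c["img"][y:y+h,x:x+w,::-1],None,fx=k,fy=k,interpolation=cv2.INTER_NEAREST)*1.9,0,255).astype(np.uint8)
def dr(P,col): 
    p=((proj(P,c)-[x,y]+.5)*k).astype(np.int32); cv2.polylines(o,[p],True,col,1)
def rect(l,wd,z): return [(l/2,wd/2,z),(l/2,-wd/2,z),(-l/2,-wd/2,z),(-l/2,wd/2,z)]
pose=(557.5,65.7,4.5)
dr(place(rect(140,40,56),pose),(0,0,255)); dr(place(rect(140,40,43),pose),(0,255,255))
for P in (cross(4),cross(28,156,128,56)): dr(place(P,(557.2,66.3,4.6)),(0,255,0))
cv2.imwrite("pics/p6.png",o)
```

```text
(no output)
```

View pics/p6.png

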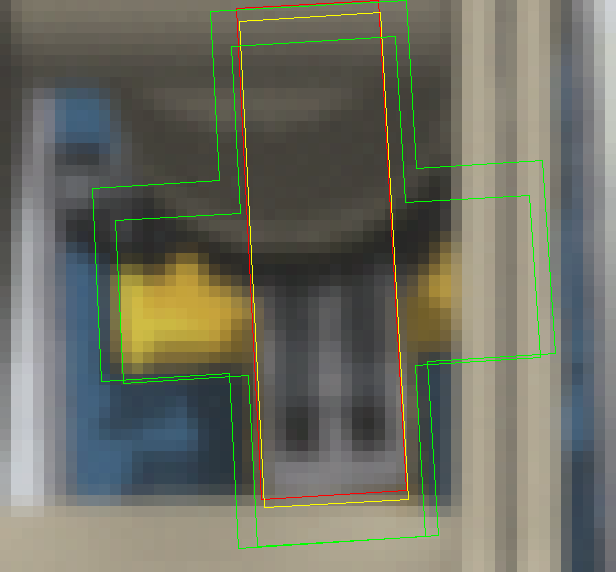

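Request:
arm_command(
  plan=[
    {"jaw": 0.8, "dx": 0, "dy": -0.5, "dz": 8, "wx": 0, "wy": 0, "wz": 0},
    {"jaw": 0.8, "dx": 0, "dy": -0.5, "dz": 12, "wx": 0, "wy": 0, "wz": 0},
    {"jaw": 0.8, "dx": 0, "dy": -0.5, "dz": 12, "wx": 0, "wy": 0, "wz": 0},
  ],
)

```text
time: 8.9
tool_pos: [556.8, 66.8, 201.9]
tcp_rot: [-180.0, 0.1, 4.6]
ft_force: [-1.0, 0.0, -5.7]
finger_gap: 37.9
```

```bash
cat > ov.py <<'E'
from h import *
from bench import *
import sys
def rect(l,wd,z): return [(l/2,wd/2,z),(l/2,-wd/2,z),(-l/2,-wd/2,z),(-l/2,wd/2,z)]
def ov(tag,name,items,wins=dict(top=(215,160,72,82),side=(245,165,100,75))):
    out=[]
    for n in("top","side"):
        c=load(n,tag); x,y,w,h=wins[n]; k=560/h*1.0 if n=="top" else 560/h
        k=min(k,400/w if n=="top" else 9)
        k=390/w
        o=np.clip(cv2.resize(c["img"][y:y+h,x:x+w,::-1],None,fx=k,fy=k,interpolation=cv2.INTER_CUBIC)*1.9,0,255).astype(np.uint8)
        for P,pose,col in items:
            p=((proj(place(P,pose),c)-[x,y]+.5)*k).astype(np.int32); cv2.polylines(o,[p],True,col,1)
        o=o[:590]; out.append(cv2.copyMakeBorder(o,0,590-o.shape[0],0,395-o.shape[1],cv2.BORDER_CONSTANT))
    cv2.imwrite(name,np.hstack(out))
E
python3 - <<'E'
from ov import *
grab("side",2,"C"); grab("top",1,"C")
s=sense();print(s['time'],s['tool_pos'],s['tcp_rot'],s['finger_gap'],s['ft_force'],s['wrist_torque'])
p=s['tool_pos']; z=p[2]-172.2; pose=(p[0],p[1],s['tcp_rot'][2])
ov("C","pics/p7.png",[(rect(140,40,z+13),pose,(0,0,255)),(cross(28,156,128,56),(557.3,66.2,4.6),(0,255,0))])
E
```

```text
9.05 [557.33792344  66.92168675 202.99080001] [-1.79999040e+02  3.77780409e-03  4.57821911e+00] 37.76498946265691 [-1.21689512  0.15413593 -4.86461659] [-0.01188541 -0.04379758 -0.00850926]
```

View pics/p7.png

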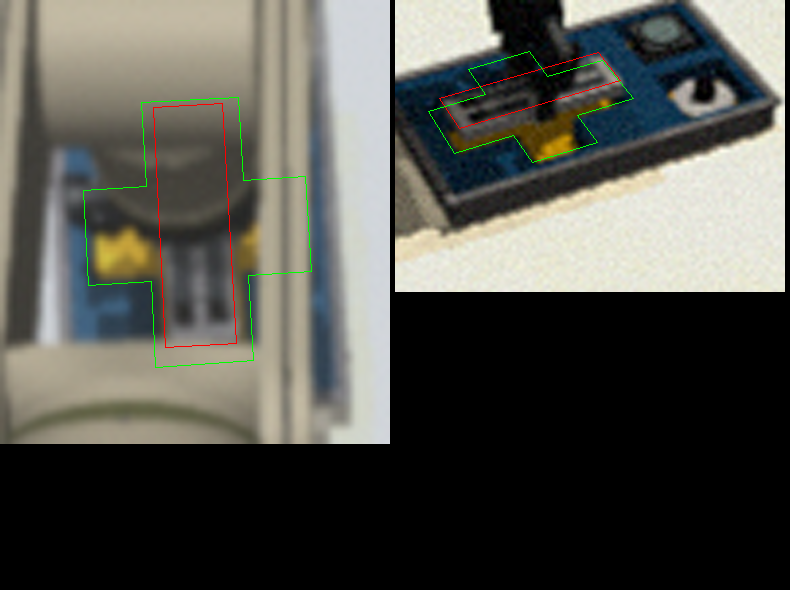

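Request:
arm_command(
  plan=[
    {"jaw": 0.8, "dx": 0, "dy": 0, "dz": 4, "wx": 0, "wy": 0, "wz": 0},
    {"jaw": 0.8, "dx": 0, "dy": 0, "dz": 7, "wx": 0, "wy": 0, "wz": 0},
    {"jaw": 0.8, "dx": 0, "dy": 0, "dz": 7, "wx": 0, "wy": 0, "wz": 0},
  ],
)

```text
time: 9.35
tool_pos: [557.0, 66.9, 195.3]
tcp_rot: [-180.0, 0.1, 4.6]
ft_force: [-0.3, 0.8, -5.9]
finger_gap: 38.0
```

Request:
arm_command(
  plan=[
    {"jaw": 0.8, "dx": 0, "dy": 0, "dz": 3, "wx": 0, "wy": 0, "wz": 0},
    {"jaw": 0.8, "dx": 0, "dy": 0, "dz": 6, "wx": 0, "wy": 0, "wz": 0},
    {"jaw": 0.8, "dx": 0, "dy": 0, "dz": 6, "wx": 0, "wy": 0, "wz": 0},
  ],
)

```text
time: 9.65
tool_pos: [557.0, 66.9, 189.3]
tcp_rot: [-180.0, 0.1, 4.6]
ft_force: [-0.5, 0.5, -6.4]
finger_gap: 37.7
```

Run:
```python
from ov import *
grab("side",2,"D"); grab("top",1,"D")
s=sense();print(s['time'],s['tool_pos'],s['tcp_rot'],s['finger_gap'],s['ft_force'],s['wrist_torque'])
p=s['tool_pos']; z=p[2]-172.2; pose=(p[0],p[1],s['tcp_rot'][2])
ov("D","pics/p8.png",[])
```

```text
9.8 [557.36904246  66.88953894 190.01168286] [ 1.79998630e+02 -2.14384901e-03  4.57497647e+00] 38.143719666738775 [-0.3128805  -0.72760231 -4.83661502] [-0.05594564  0.03154123  0.03221581]
```

View pics/p8.png

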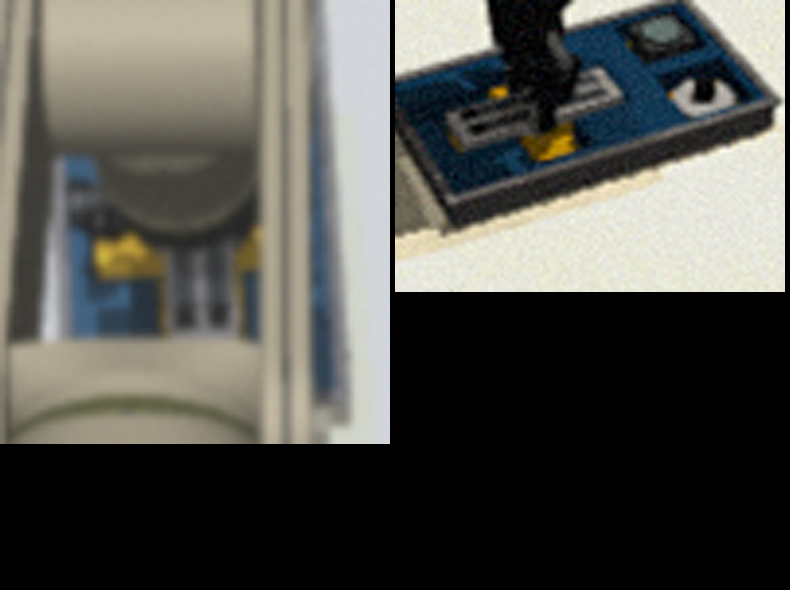

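Request:
arm_command(
  plan=[
    {"jaw": 0.8, "dx": 0, "dy": 0, "dz": 4, "wx": 0, "wy": 0, "wz": 0},
    {"jaw": 0.8, "dx": 0, "dy": 0, "dz": 8, "wx": 0, "wy": 0, "wz": 0},
    {"jaw": 0.8, "dx": 0, "dy": 0, "dz": 11, "wx": 0, "wy": 0, "wz": 0},
    {"jaw": 0.8, "dx": 0, "dy": 0, "dz": 11.5, "wx": 0, "wy": 0, "wz": 0},
    {"jaw": 0.8, "dx": 0, "dy": 0, "dz": 11.5, "wx": 0, "wy": 0, "wz": 0},
  ],
)

```text
time: 10.3
tool_pos: [557.2, 66.9, 178.2]
tcp_rot: [-180.0, 0.0, 4.6]
ft_force: [0.8, 0.2, -6.4]
finger_gap: 38.1
```

Request:
arm_command(
  plan=[
    {"jaw": 0.8, "dx": 0, "dy": 0, "dz": 0.6, "wx": 0, "wy": 0, "wz": 0},
    {"jaw": 0.8, "dx": 0, "dy": 0, "dz": 1.2, "wx": 0, "wy": 0, "wz": 0},
    {"jaw": 0.8, "dx": 0, "dy": 0, "dz": 1.2, "wx": 0, "wy": 0, "wz": 0},
  ],
)

```text
time: 10.6
tool_pos: [557.4, 66.9, 177.3]
tcp_rot: [180.0, -0.0, 4.6]
ft_force: [-0.3, 0.1, -5.1]
finger_gap: 37.4
```

Request:
arm_command(
  plan=[
    {"jaw": 0.8, "dx": 0, "dy": 0, "dz": 0.5, "wx": 0, "wy": 0, "wz": 0},
    {"jaw": 0.8, "dx": 0, "dy": 0, "dz": 1, "wx": 0, "wy": 0, "wz": 0},
    {"jaw": 0.8, "dx": 0, "dy": 0, "dz": 1, "wx": 0, "wy": 0, "wz": 0},
  ],
)

```text
time: 10.9
tool_pos: [557.4, 66.9, 176.5]
tcp_rot: [180.0, -0.0, 4.6]
ft_force: [-0.6, -0.4, -2.8]
finger_gap: 37.3
```

Request:
arm_command(
  plan=[
    {"jaw": 0.8, "dx": 0, "dy": 0, "dz": 0.5, "wx": 0, "wy": 0, "wz": 0},
    {"jaw": 0.8, "dx": 0, "dy": 0, "dz": 0.8, "wx": 0, "wy": 0, "wz": 0},
    {"jaw": 0.8, "dx": 0, "dy": 0, "dz": 0.8, "wx": 0, "wy": 0, "wz": 0},
  ],
)

```text
time: 11.2
tool_pos: [557.4, 66.9, 176.5]
tcp_rot: [180.0, 0.0, 4.6]
ft_force: [-5.7, 0.1, 7.1]
finger_gap: 37.5
```

Request:
arm_command(
  plan=[
    {"jaw": 0.5, "dx": 0, "dy": 0, "dz": -0.3, "wx": 0, "wy": 0, "wz": 0},
    {"jaw": 0.4, "dx": 0, "dy": 0, "dz": -0.5, "wx": 0, "wy": 0, "wz": 0},
    {"jaw": 0.35, "dx": 0, "dy": 0, "dz": -0.5, "wx": 0, "wy": 0, "wz": 0},
    {"jaw": 0.35, "dx": 0, "dy": 0, "dz": -0.5, "wx": 0, "wy": 0, "wz": 0},
  ],
  squeeze=40,
)

```text
time: 11.6
tool_pos: [557.6, 66.9, 176.2]
tcp_rot: [180.0, -0.0, 4.6]
ft_force: [0.0, 0.5, -0.1]
finger_gap: 55.7
```

Request:
arm_command(
  plan=[
    {"jaw": 0.35, "dx": 0, "dy": 0, "dz": -8, "wx": 0, "wy": 0, "wz": 0},
    {"jaw": 0.35, "dx": 0, "dy": 0, "dz": -25, "wx": 0, "wy": 0, "wz": 0},
    {"jaw": 0.35, "dx": 0, "dy": 0, "dz": -50, "wx": 0, "wy": 0, "wz": 0},
    {"jaw": 0.35, "dx": 0, "dy": 0, "dz": -75, "wx": 0, "wy": 0, "wz": 0},
  ],
)

```text
time: 12.0
tool_pos: [557.1, 66.9, 252.0]
tcp_rot: [-180.0, 0.0, 4.6]
ft_force: [0.8, 0.3, 0.2]
finger_gap: 55.5
```

```bash
python3 mv.py 557.1 66.6 251 4.6 439 319.5 250 -27.2
```

```text
{'dx': np.float64(-97.4), 'dy': np.float64(-261.6), 'dz': np.float64(1.0), 'wz': np.float64(0.555)}
```

Request:
arm_command(
  plan=[
    {"jaw": 0.4, "dx": -9, "dy": -25, "dz": 0, "wx": 0, "wy": 0, "wz": -0.13},
    {"jaw": 0.4, "dx": -20, "dy": -55, "dz": 0, "wx": 0, "wy": 0, "wz": -0.27},
    {"jaw": 0.5, "dx": -33, "dy": -90, "dz": 0, "wx": 0, "wy": 0, "wz": -0.41},
    {"jaw": 0.5, "dx": -47, "dy": -125, "dz": 0, "wx": 0, "wy": 0, "wz": -0.55},
    {"jaw": 0.5, "dx": -60, "dy": -160, "dz": 0, "wx": 0, "wy": 0, "wz": -0.69},
    {"jaw": 0.5, "dx": -72, "dy": -195, "dz": 0, "wx": 0, "wy": 0, "wz": -0.83},
    {"jaw": 0.5, "dx": -84, "dy": -225, "dz": 0, "wx": 0, "wy": 0, "wz": -0.97},
    {"jaw": 0.5, "dx": -92, "dy": -246, "dz": 0, "wx": 0, "wy": 0, "wz": -1.11},
    {"jaw": 0.5, "dx": -96, "dy": -257, "dz": 1, "wx": 0, "wy": 0, "wz": -1.25},
    {"jaw": 0.5, "dx": -97.4, "dy": -261.6, "dz": 1, "wx": 0, "wy": 0, "wz": -1.39},
    {"jaw": 0.5, "dx": -97.4, "dy": -261.6, "dz": 1, "wx": 0, "wy": 0, "wz": -1.53},
    {"jaw": 0.5, "dx": -97.4, "dy": -261.6, "dz": 1, "wx": 0, "wy": 0, "wz": -1.6},
  ],
)

```text
time: 13.2
tool_pos: [439.3, 320.3, 250.7]
tcp_rot: [180.0, -0.0, 96.6]
ft_force: [0.3, -0.8, -0.2]
finger_gap: 42.6
```

Request:
arm_command(
  plan=[
    {"jaw": 0.5, "dx": 0, "dy": 0, "dz": 0, "wx": 0, "wy": 0, "wz": -0.14},
    {"jaw": 0.5, "dx": 0, "dy": 0, "dz": 0, "wx": 0, "wy": 0, "wz": -0.28},
    {"jaw": 0.5, "dx": 0, "dy": 0, "dz": 0, "wx": 0, "wy": 0, "wz": -0.42},
    {"jaw": 0.5, "dx": 0, "dy": 0, "dz": 0, "wx": 0, "wy": 0, "wz": -0.56},
    {"jaw": 0.5, "dx": 0, "dy": 0, "dz": 0, "wx": 0, "wy": 0, "wz": -0.7},
    {"jaw": 0.5, "dx": 0, "dy": 0, "dz": 0, "wx": 0, "wy": 0, "wz": -0.84},
    {"jaw": 0.5, "dx": 0, "dy": 0, "dz": 0, "wx": 0, "wy": 0, "wz": -0.95},
    {"jaw": 0.5, "dx": 0, "dy": 0, "dz": 0, "wx": 0, "wy": 0, "wz": -0.986},
    {"jaw": 0.5, "dx": 0, "dy": 0, "dz": 0, "wx": 0, "wy": 0, "wz": -0.986},
  ],
)

```text
time: 14.1
tool_pos: [439.5, 320.0, 250.6]
tcp_rot: [180.0, 0.0, 152.8]
ft_force: [0.1, 0.7, 0.2]
finger_gap: 42.6
```

Run:
```python
from ov import *
grab("side",3,"E"); grab("top",3,"E")
s=sense();print(s['time'],s['tool_pos'],s['tcp_rot'],s['finger_gap'],s['ft_force'],s['joint_pos'])
b=(557.5,66.9,4.6)
ov("E","pics/p9.png",[(rect(140,40,17),b,(0,0,255)),(cross(28,156,128,56),(557.3,66.2,4.6),(0,255,0))])
c=load("side","E"); o=c["img"][120:220,150:290,::-1]
cv2.imwrite("pics/p10.png",np.clip(cv2.resize(o,None,fx=5,fy=5,interpolation=cv2.INTER_CUBIC)*1.8,0,255).astype(np.uint8))
```

```text
14.4 [439.3960202  319.89059917 250.08931558] [1.79996528e+02 4.54497022e-03 1.52702489e+02] 42.81713714506251 [-0.40439304 -0.24053269 -0.06470511] [ 3.06507469e+01  6.27134744e+00  1.03309457e+02 -2.13299575e-03
  7.04138412e+01 -3.20510270e+01]
```

View pics/p9.png

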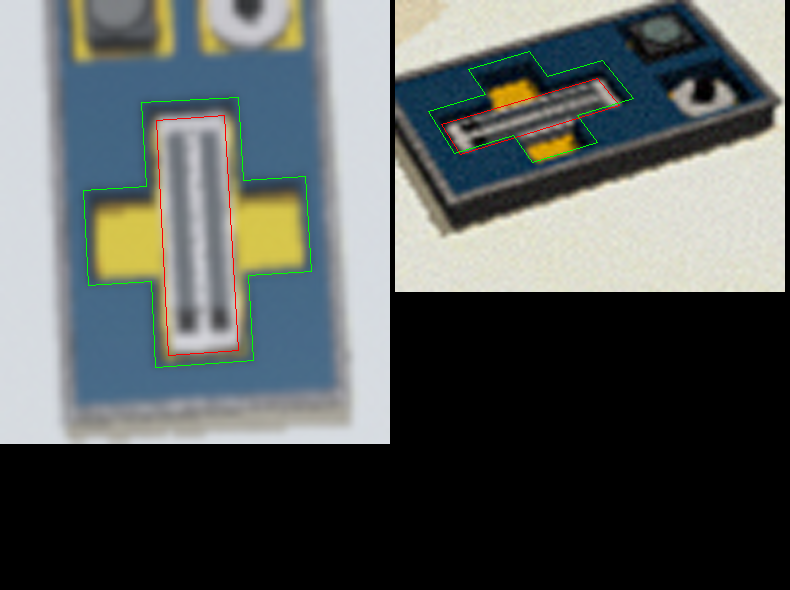

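View pics/p10.png

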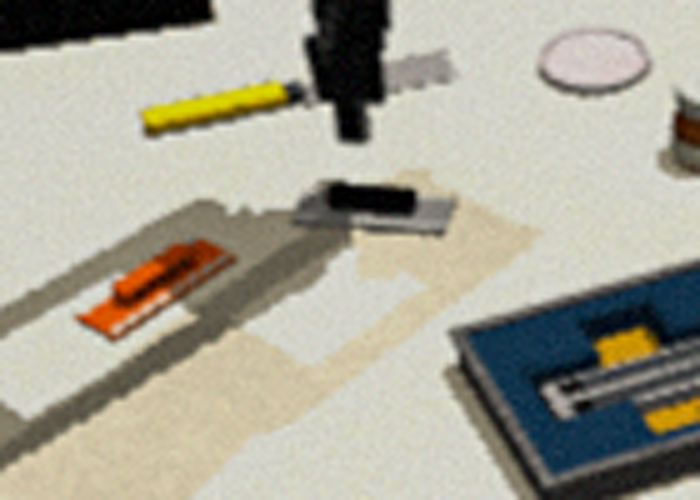

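The block is fully in the long arm, with thin yellow margins visible all round (left panel, around 195,235). The jaws are now over the steel scraper with the black grip, so I'll descend.

Request:
arm_command(
  plan=[
    {"jaw": 0.5, "dx": 0, "dy": 0, "dz": 20, "wx": 0, "wy": 0, "wz": 0},
    {"jaw": 0.5, "dx": 0, "dy": 0, "dz": 45, "wx": 0, "wy": 0, "wz": 0},
    {"jaw": 0.5, "dx": 0, "dy": 0, "dz": 60, "wx": 0, "wy": 0, "wz": 0},
    {"jaw": 0.5, "dx": 0, "dy": 0, "dz": 66, "wx": 0, "wy": 0, "wz": 0},
    {"jaw": 0.5, "dx": 0, "dy": 0, "dz": 68, "wx": 0, "wy": 0, "wz": 0},
    {"jaw": 0.5, "dx": 0, "dy": 0, "dz": 68, "wx": 0, "wy": 0, "wz": 0},
  ],
)

```text
time: 15.0
tool_pos: [439.7, 320.1, 182.5]
tcp_rot: [180.0, 0.0, 152.7]
ft_force: [-0.3, -0.4, -0.2]
finger_gap: 42.4
```

Request:
arm_command(
  plan=[
    {"jaw": 0.65, "dx": 0, "dy": 0, "dz": 0, "wx": 0, "wy": 0, "wz": 0},
    {"jaw": 0.72, "dx": 0, "dy": 0, "dz": 0, "wx": 0, "wy": 0, "wz": 0},
    {"jaw": 0.8, "dx": 0, "dy": 0, "dz": 0, "wx": 0, "wy": 0, "wz": 0},
    {"jaw": 0.9, "dx": 0, "dy": 0, "dz": 0, "wx": 0, "wy": 0, "wz": 0},
    {"jaw": 1, "dx": 0, "dy": 0, "dz": 0, "wx": 0, "wy": 0, "wz": 0},
    {"jaw": 1, "dx": 0, "dy": 0, "dz": 0, "wx": 0, "wy": 0, "wz": 0},
  ],
  squeeze=40,
)

```text
time: 15.6
tool_pos: [439.9, 320.2, 183.0]
tcp_rot: [179.9, 0.1, 152.7]
ft_force: [-1.4, 0.1, 5.6]
finger_gap: 14.9
```

Request:
arm_command(
  plan=[
    {"jaw": 1, "dx": 0, "dy": 0, "dz": -1, "wx": 0, "wy": 0, "wz": 0},
    {"jaw": 1, "dx": 0, "dy": 0, "dz": -5, "wx": 0, "wy": 0, "wz": 0},
    {"jaw": 1, "dx": 0, "dy": 0, "dz": -20, "wx": 0, "wy": 0, "wz": 0},
    {"jaw": 1, "dx": 0, "dy": 0, "dz": -45, "wx": 0, "wy": 0, "wz": 0},
    {"jaw": 1, "dx": 0, "dy": 0, "dz": -68, "wx": 0, "wy": 0, "wz": 0},
    {"jaw": 1, "dx": 0, "dy": 0, "dz": -68, "wx": 0, "wy": 0, "wz": 0},
  ],
  squeeze=60,
)

```text
time: 16.2
tool_pos: [440.9, 320.8, 254.7]
tcp_rot: [179.7, 0.2, 152.7]
ft_force: [0.6, 1.2, -1.6]
finger_gap: 13.9
```

```bash
python3 - <<'E'
from ov import *
c=snapshot("side"); o=c["pixels"][100:220,150:290,::-1]
cv2.imwrite("pics/p11.png",np.clip(cv2.resize(o,None,fx=4,fy=4,interpolation=cv2.INTER_CUBIC)*1.8,0,255).astype(np.uint8))
E
python3 mv.py 439 319.5 250 152.7 557.3 66.5 260 94.6
```

```text
{'dx': np.float64(-221.2), 'dy': np.float64(-170.6), 'dz': np.float64(-10.0), 'wz': np.float64(1.014)}
```

View pics/p11.png

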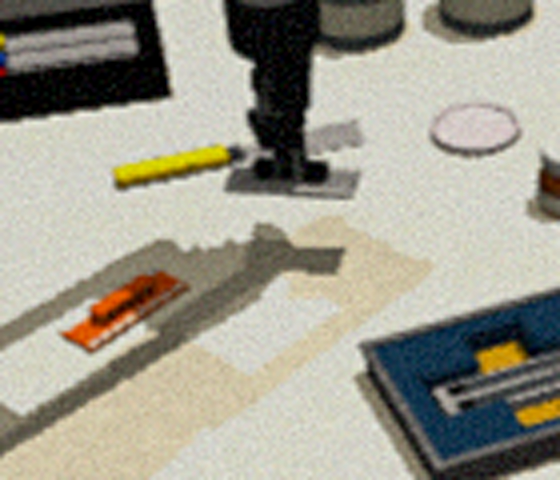

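Request:
arm_command(
  plan=[
    {"jaw": 1, "dx": -6.6, "dy": -5.1, "dz": -3, "wx": 0, "wy": 0, "wz": 0.03},
    {"jaw": 1, "dx": -22, "dy": -17, "dz": -10, "wx": 0, "wy": 0, "wz": 0.1},
    {"jaw": 1, "dx": -44, "dy": -34, "dz": -10, "wx": 0, "wy": 0, "wz": 0.2},
    {"jaw": 1, "dx": -69, "dy": -53.2, "dz": -10, "wx": 0, "wy": 0, "wz": 0.32},
    {"jaw": 1, "dx": -95, "dy": -73.3, "dz": -10, "wx": 0, "wy": 0, "wz": 0.44},
    {"jaw": 1, "dx": -121, "dy": -93.3, "dz": -10, "wx": 0, "wy": 0, "wz": 0.56},
    {"jaw": 1, "dx": -146, "dy": -112.6, "dz": -10, "wx": 0, "wy": 0, "wz": 0.68},
    {"jaw": 1, "dx": -170, "dy": -131.1, "dz": -10, "wx": 0, "wy": 0, "wz": 0.8},
    {"jaw": 1, "dx": -192, "dy": -148.1, "dz": -10, "wx": 0, "wy": 0, "wz": 0.9},
    {"jaw": 1, "dx": -210, "dy": -162, "dz": -10, "wx": 0, "wy": 0, "wz": 0.97},
    {"jaw": 1, "dx": -219, "dy": -169, "dz": -10, "wx": 0, "wy": 0, "wz": 1.01},
    {"jaw": 1, "dx": -221.2, "dy": -170.6, "dz": -10, "wx": 0, "wy": 0, "wz": 1.015},
  ],
)

```text
time: 17.45
tool_pos: [557.7, 65.6, 258.9]
tcp_rot: [-179.9, 0.0, 94.4]
ft_force: [-0.1, 0.3, -2.6]
finger_gap: 13.9
```

Request:
arm_command(
  plan=[
    {"jaw": 1, "dx": 0, "dy": 0, "dz": 12, "wx": 0, "wy": 0, "wz": 0},
    {"jaw": 1, "dx": 0, "dy": 0, "dz": 25, "wx": 0, "wy": 0, "wz": 0},
    {"jaw": 1, "dx": 0, "dy": 0, "dz": 30, "wx": 0, "wy": 0, "wz": 0},
    {"jaw": 1, "dx": 0, "dy": 0, "dz": 30, "wx": 0, "wy": 0, "wz": 0},
  ],
)

```text
time: 17.85
tool_pos: [556.7, 67.7, 227.8]
tcp_rot: [-179.8, -0.0, 94.7]
ft_force: [-0.8, 0.2, -3.1]
finger_gap: 14.0
```

Run:
```python
from ov import *
grab("side",3,"F"); grab("top",3,"F")
s=sense();print(s['time'],s['tool_pos'],s['tcp_rot'],s['finger_gap'],s['ft_force'],s['wrist_torque'])
p=s['tool_pos']; z=p[2]-182.5; pose=(p[0],p[1],s['tcp_rot'][2])
ov("F","pics/p12.png",[(rect(112,40,z+6),pose,(0,0,255)),(cross(28,156,128,56),(557.3,66.2,4.6),(0,255,0))])
```

```text
18.15 [558.17318433  67.05890668 230.63597051] [1.79934119e+02 3.92173198e-03 9.45980891e+01] 14.177494600364668 [-0.52067896  0.73098517 -1.63821953] [-0.02111235 -0.00808446 -0.0083569 ]
```

View pics/p12.png

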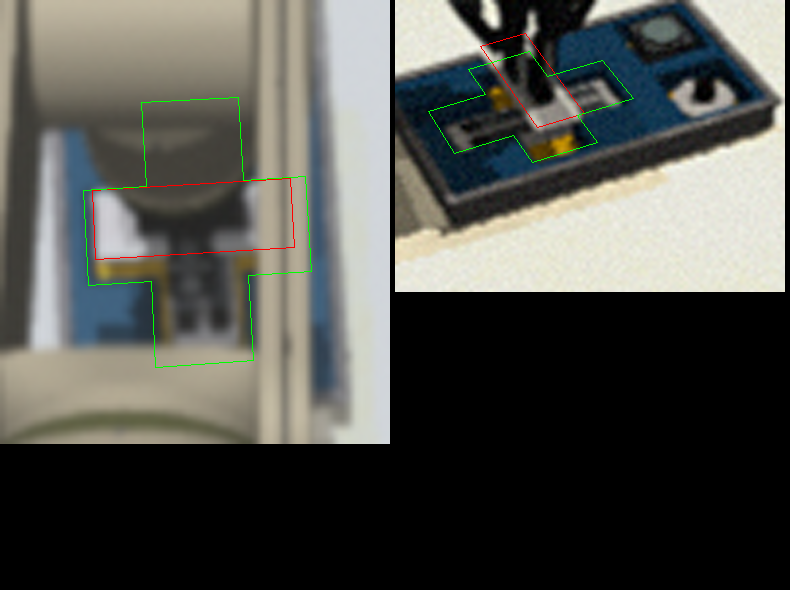

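Request:
arm_command(
  plan=[
    {"jaw": 1, "dx": 0, "dy": -0.5, "dz": 8, "wx": 0, "wy": 0, "wz": 0},
    {"jaw": 1, "dx": 0, "dy": -0.5, "dz": 15, "wx": 0, "wy": 0, "wz": 0},
    {"jaw": 1, "dx": 0, "dy": -0.5, "dz": 18, "wx": 0, "wy": 0, "wz": 0},
    {"jaw": 1, "dx": 0, "dy": -0.5, "dz": 18, "wx": 0, "wy": 0, "wz": 0},
  ],
)

```text
time: 18.55
tool_pos: [556.8, 66.8, 210.8]
tcp_rot: [-179.9, -0.0, 94.6]
ft_force: [-0.2, -0.2, -3.0]
finger_gap: 13.9
```

Run:
```python
from ov import *
grab("side",3,"G"); grab("top",2,"G")
s=sense();print(s['time'],s['tool_pos'],s['tcp_rot'],s['finger_gap'],s['ft_force'],s['wrist_torque'])
p=s['tool_pos']; z=p[2]-182.5; pose=(p[0],p[1],s['tcp_rot'][2])
c=load("top","G"); o=c["img"][185:225,220:290,::-1]
a=cv2.resize(o,None,fx=10,fy=10,interpolation=cv2.INTER_CUBIC)[:,:390]
for k in (0,):
    for P,q,col in ((rect(112,40,z+6),pose,(0,0,255)),(cross(28,156,128,56),(557.3,66.2,4.6),(0,255,0)),(cross(24),(557.3,66.2,4.6),(0,255,0))):
        cv2.polylines(a:=np.ascontiguousarray(a),[((proj(place(P,q),c)-[220,185]+.5)*10).astype(np.int32)],True,col,1)
c=load("side","G"); b=cv2.resize(c["img"][165:205,265:304,::-1],None,fx=10,fy=10,interpolation=cv2.INTER_CUBIC)
cv2.imwrite("pics/p13.png",np.clip(np.hstack([a,b])*1.8,0,255).astype(np.uint8))
```

```text
18.8 [557.58847965  66.87746501 212.34276632] [1.79964984e+02 2.05310229e-03 9.45834212e+01] 14.345425477649648 [ 0.53746481  0.61298113 -1.78033668] [-0.03007268 -0.00202591 -0.0417908 ]
```

View pics/p13.png

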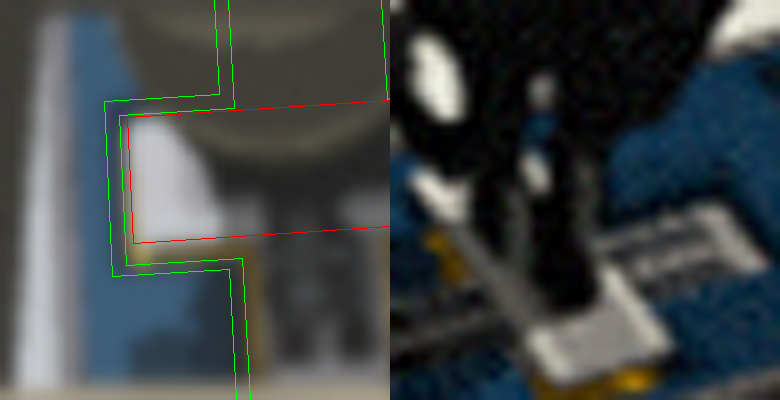

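Request:
arm_command(
  plan=[
    {"jaw": 1, "dx": 0, "dy": 0, "dz": 3, "wx": 0, "wy": 0, "wz": 0},
    {"jaw": 1, "dx": 0, "dy": 0, "dz": 6, "wx": 0, "wy": 0, "wz": 0},
    {"jaw": 1, "dx": 0, "dy": 0, "dz": 8, "wx": 0, "wy": 0, "wz": 0},
    {"jaw": 1, "dx": 0, "dy": 0, "dz": 8, "wx": 0, "wy": 0, "wz": 0},
  ],
)

```text
time: 19.2
tool_pos: [557.1, 66.9, 203.4]
tcp_rot: [-179.9, -0.0, 94.6]
ft_force: [-0.9, 1.0, -1.9]
finger_gap: 14.3
```

Request:
arm_command(
  plan=[
    {"jaw": 1, "dx": 0, "dy": 0, "dz": 1.5, "wx": 0, "wy": 0, "wz": 0},
    {"jaw": 1, "dx": 0, "dy": 0, "dz": 2.5, "wx": 0, "wy": 0, "wz": 0},
    {"jaw": 1, "dx": 0, "dy": 0, "dz": 2.5, "wx": 0, "wy": 0, "wz": 0},
  ],
)

```text
time: 19.5
tool_pos: [557.3, 66.9, 201.3]
tcp_rot: [-180.0, -0.0, 94.6]
ft_force: [0.2, -0.6, -1.5]
finger_gap: 14.3
```

Request:
arm_command(
  plan=[
    {"jaw": 1, "dx": 0, "dy": 0, "dz": 0.5, "wx": 0, "wy": 0, "wz": 0},
    {"jaw": 1, "dx": 0, "dy": 0, "dz": 1, "wx": 0, "wy": 0, "wz": 0},
    {"jaw": 1, "dx": 0, "dy": 0, "dz": 1, "wx": 0, "wy": 0, "wz": 0},
  ],
)

```text
time: 19.8
tool_pos: [557.4, 66.9, 200.5]
tcp_rot: [-180.0, 0.0, 94.6]
ft_force: [0.7, 0.7, -1.7]
finger_gap: 14.6
```

Request:
arm_command(
  plan=[
    {"jaw": 1, "dx": 0, "dy": 0, "dz": 0.4, "wx": 0, "wy": 0, "wz": 0},
    {"jaw": 1, "dx": 0, "dy": 0, "dz": 0.8, "wx": 0, "wy": 0, "wz": 0},
    {"jaw": 1, "dx": 0, "dy": 0, "dz": 0.8, "wx": 0, "wy": 0, "wz": 0},
  ],
)

```text
time: 20.1
tool_pos: [557.4, 66.9, 200.1]
tcp_rot: [180.0, 0.0, 94.6]
ft_force: [-1.8, -0.3, 4.6]
finger_gap: 13.9
```

Request:
arm_command(
  plan=[
    {"jaw": 1, "dx": 0, "dy": 0, "dz": 0.3, "wx": 0, "wy": 0, "wz": 0},
    {"jaw": 1, "dx": 0, "dy": 0, "dz": 0.6, "wx": 0, "wy": 0, "wz": 0},
    {"jaw": 1, "dx": 0, "dy": 0, "dz": 0.6, "wx": 0, "wy": 0, "wz": 0},
  ],
)

```text
time: 20.4
tool_pos: [557.5, 66.9, 200.1]
tcp_rot: [180.0, 0.0, 94.6]
ft_force: [-5.3, -0.4, 9.2]
finger_gap: 14.3
```

Contact is at TCP height 200.1, which matches the bench grasp height (183) plus 17 mm. So the blade is on the block, and I'll release and retreat.

Request:
arm_command(
  plan=[
    {"jaw": 1, "dx": 0, "dy": 0, "dz": -0.6, "wx": 0, "wy": 0, "wz": 0},
    {"jaw": 0.78, "dx": 0, "dy": 0, "dz": -0.6, "wx": 0, "wy": 0, "wz": 0},
    {"jaw": 0.7, "dx": 0, "dy": 0, "dz": -0.6, "wx": 0, "wy": 0, "wz": 0},
    {"jaw": 0.6, "dx": 0, "dy": 0, "dz": -0.6, "wx": 0, "wy": 0, "wz": 0},
    {"jaw": 0.6, "dx": 0, "dy": 0, "dz": -0.6, "wx": 0, "wy": 0, "wz": 0},
  ],
  squeeze=30,
)

```text
time: 20.9
tool_pos: [557.4, 66.9, 199.6]
tcp_rot: [180.0, 0.0, 94.6]
ft_force: [0.0, 0.6, 0.1]
finger_gap: 34.3
```

Request:
arm_command(
  plan=[
    {"jaw": 0.6, "dx": 0, "dy": 0, "dz": -6, "wx": 0, "wy": 0, "wz": 0},
    {"jaw": 0.6, "dx": 0, "dy": 0, "dz": -25, "wx": 0, "wy": 0, "wz": 0},
    {"jaw": 0.6, "dx": 0, "dy": 0, "dz": -60, "wx": 0, "wy": 0, "wz": 0},
    {"jaw": 0.6, "dx": 0, "dy": 0, "dz": -100, "wx": 0, "wy": 0, "wz": 0},
    {"jaw": 0.6, "dx": 40, "dy": -15, "dz": -120, "wx": 0, "wy": 0, "wz": 0},
    {"jaw": 0.6, "dx": 80, "dy": -45, "dz": -120, "wx": 0, "wy": 0, "wz": 0},
    {"jaw": 0.6, "dx": 120, "dy": -75, "dz": -120, "wx": 0, "wy": 0, "wz": 0},
    {"jaw": 0.6, "dx": 160, "dy": -100, "dz": -120, "wx": 0, "wy": 0, "wz": 0},
    {"jaw": 0.6, "dx": 195, "dy": -120, "dz": -120, "wx": 0, "wy": 0, "wz": 0},
    {"jaw": 0.6, "dx": 220, "dy": -120, "dz": -120, "wx": 0, "wy": 0, "wz": 0},
    {"jaw": 0.6, "dx": 220, "dy": -120, "dz": -120, "wx": 0, "wy": 0, "wz": 0},
  ],
)

```text
time: 22.0
tool_pos: [419.2, 279.1, 320.5]
tcp_rot: [179.9, -0.1, 94.8]
ft_force: [-0.4, -0.9, 0.5]
finger_gap: 34.0
```

Run:
```python
from ov import *
grab("side",3,"H"); grab("top",3,"H")
s=sense();print(s['time'],s['tool_pos'],s['tcp_rot'],s['finger_gap'],s['ft_force'])
ov("H","pics/p14.png",[(rect(112,40,23),(557.5,66.9,94.6),(0,0,255)),(cross(28,156,128,56),(557.3,66.2,4.6),(0,255,0))])
a=np.clip(load("top","H")["img"]*1.8,0,255)[...,::-1].astype(np.uint8); cv2.imwrite("pics/p15.png",a)
```

```text
22.3 [420.63687943 275.62990782 319.69509538] [-1.79993983e+02  1.63064614e-02  9.44976703e+01] 34.26640882944865 [0.41377986 0.95116821 0.53061678]
```

View pics/p14.png

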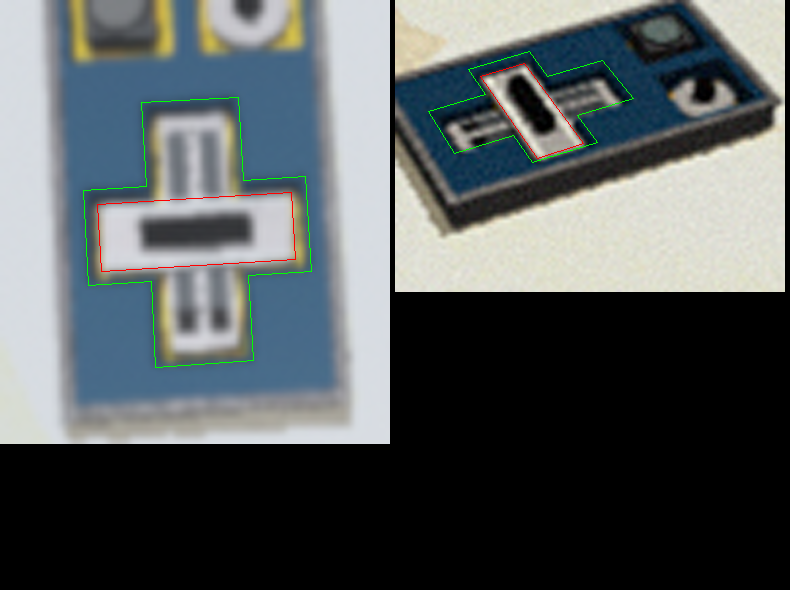

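View pics/p15.png

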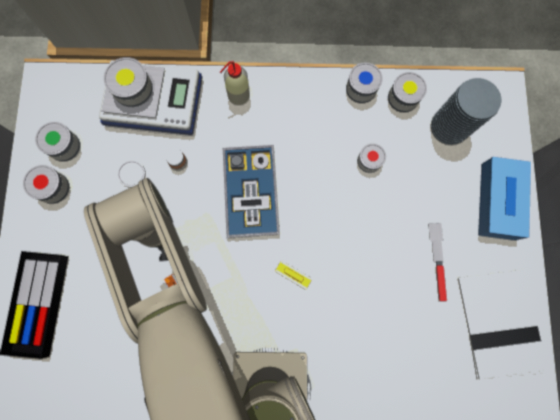

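The scraper lies flat across the block in the short arm, with its outline on the predicted one at 17 mm and yellow margins at both ends. Everything else in view is unmoved, and the gripper is clear at about 150 mm above the bench, so I'm handing in.

```bash
python3 -c "
from bench import *
print(hand_in())"
```

```text
the job is handed in; nothing more can be done
None
```

The grind gauge is packed. The block lies grooves up on the floor of the long arm, and the scraper lies grip up across it in the short arm. The job was handed in at about 22 s of the 59 s allowed.

- **Gentle set-down:** I lowered both in steps of 1 mm or less until contact. The force on the tool at contact was about 7 N for the block and 9 N for the scraper.
- **Heights:** The block touched down about 4 mm above where the tool stood when it gripped it on the bench, as the tray floor requires. The scraper touched down 17 mm above its bench grip height.
- **Final pictures:** Both cameras show the two pieces level, with clearance to the pocket walls. The loupe and wheel gauge have not moved, nor has anything else in view. The arm hid the yellow-handled knife and most of the orange look-alike in the last top picture. Neither was touched, but I didn't re-check their positions.
- **Disagreement:** The side camera placed things about 1–4 mm to the right (-y) of where the top camera did. I relied on the top view, which matched the arm readings. One edge fit of the held block in the side view was about 6 mm off, and I discarded it as unreliable.

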